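# Pack the caddy drawer and hold the caddy ready to carry

### The job

Put the black rubber lathe stop into the open drawer of the little wooden tool caddy and push the drawer fully shut. Then lift the caddy by its hand rail to about 10 cm clear of the bench and finish while still holding it there in the air, level and still, without tipping it on the way or disturbing the other things on the bench.

Things in the scene. Friction and masses are not known exactly. Their poses are not given: they have to be found in the camera images.
- caddy: loose wooden tool caddy, 130 deep (x) x 150 wide (y) x 158 mm tall, 0.45 to 0.75 kg plus its 0.12 kg drawer; origin: centre of its underside, z up; the drawer opens toward its -x. Two 9 mm end boards, outer faces at y = +-75: full depth up to 78 mm height, above that x within +-28. Between them a tray floor 64 mm high with lips 78 mm high at front and back; above it the hand rail
- caddy_rail (a point): centre of the caddy's dark wooden hand rail: a straight bar along the caddy's y, 132 mm long between the end boards, 22 mm wide (x), 26 mm tall (127 to 153 mm above the caddy's underside); 63 mm free height between it and the tray floor. Axes as the caddy's
- drawer (a joint): how far the caddy's drawer is out, in m: 0 fully shut (front flush with the caddy), 0.095 fully open. It slides along the caddy's x with light friction (about 1 N) and stays where it is left
- drawer_floor (a point): centre of the drawer's inner floor, 12 mm above the caddy's underside; moves with the drawer, axes as the caddy's. Inside x runs -53 to +50, y +-59 mm; side and back walls end 36 mm above this point, the 9 mm thick front panel 43 mm. With the drawer out by q, its floor is open to above from the front panel back to the caddy's front face (caddy x = -65 mm), q - 9 mm long
- drawer_knob (a point): outermost point of the drawer's brass knob, 20 mm diameter, which stands 20 mm out from the middle of the dark drawer front, 32 mm above the caddy's underside; moves with the drawer; axes as the caddy's
- stop: loose black rubber cylinder (lathe stop), 33 mm diameter, 26 mm tall, 60 g, standing on the bench; origin: centre of its underside, z up
- glue_bottle: bystander: white bottle with blue cap, 52 mm diameter, 142 mm tall; origin: centre of its underside
- nail_tin: bystander: rusty round tin of nails, 86 mm diameter, 32 mm tall; origin: centre of its underside
- dowel: bystander: brown wooden dowel lying on the bench, 84 mm long along its y, 17 mm thick; origin: centre of its underside
There are look-alikes about, which are no part of the job. Of the things that look like the stop, the middle-sized one is meant.

How it is judged:
By the outcome, as a careful person would: the job done as asked, in the order asked, and still so for the second after the job is handed in, while the arm keeps its last pose, push and grip.
It also fails if it takes over 58 s, if anything falls off the work surface, if the arm or the gripper's body presses on something with over 40 N, if the wrist force passes 120 N, or if a joint passes its speed limit or range.

### The arm

A 7-joint arm with a two-finger parallel gripper is mounted at the origin on the work surface; the furniture and walls round the work are solid. World frame = base frame: x ahead of the robot, y to its left, z up, the work surface at z = 0. Lengths are in m, angles in degrees, forces in N, time in s.
With the tool pointing down it reaches from about 0.425 to 0.875 m from the base axis. Payload 9.9 kg.
Tool frame: the origin (TCP) lies at the very end of the fingers, on their centre line; the grasp point (between the pads) lies 19 mm behind it; x points along the fingers, z is the direction in which the jaws open and shut, and the axes are right-handed (so a half turn about x gives the same grasp; the last joint's range is limited). The gripper opens to 85 mm and grips with 20 to 120 N. Pads are 22 mm wide; open, the fingers measure 114 mm over their backs; the gripper's body (76 mm by 85 mm) begins 54 mm behind the grasp point. The pads swing forward as they close: fully open they stand 13 mm farther back than shut.
Start: joints at [-72.926, 32.985, 1.427, 82.34, -0.859, 64.687, -3.237], TCP at [0.251, 0.626, 0.205] pointing down, gripper open.
Joint ranges: [-157.87, 157.87], [-19.46, 123.44], [-87.15, 90], [11.01, 140.99], [-62.26, 242.26], [9.8, 113.94], [-161.44, 161.44]. Speed limits (degrees/s): [127.2, 127.2, 172.46, 172.46, 180, 180, 180].

### API

Orientations are given as [roll, pitch, yaw] about the fixed x, y, z axes, in that order (R = Rz(yaw) Ry(pitch) Rx(roll)).
In Python, from cell import bot, eyes gives the robot as it stands. The module is installed in compiled form; this text tells all that it offers.
- The arm moves only by the shell command python3 -m jog 'ROWS'. ROWS is JSON, a list of rows, each a list of 7 numbers: the shift along the tool's x, y, z in m, then the turn, a rotation vector about the tool's x, y, z in degrees, then the closure in counts, from 0 (fully open) to 255 (shut). A call has 1 to 8 rows; each row is the pose to reach, as a shift and turn from the pose commanded when the call began, along the tool's axes at that moment; what a row does not reach only later rows make up. A row lasts 1/12 s, in which the tool goes at most 41.7 mm and 7.16 degrees, less where a joint would pass 70% of its speed; a pose out of reach is approached as far as the arm can. A call with a gripper value outside its range is refused whole. The fingers move at their own pace and stop on an object; the grip force is fixed at half the most. Time passes only in rows, so rows that repeat a pose let the fingers close. It gives the time, the measured TCP pose, the force and the opening at its end, in the units of the state.
- bot.read_state(): the state, without advancing time (a new reading comes with each control period).
- eyes.get_image(name): name is "scene" or "side" or "wrist"; returns (picture, depth): 480x640x3 uint8, red, green, blue; 480x640 float32, m along the optical axis (not along the pixel's ray), 0 where there is no reading.
- eyes.camera_model(name): a dict with "vfov" (degrees; the focal length in pixels is half the picture's height over the tangent of half this angle, whatever the lens; pixels are square), "cx", "cy" (the principal point, pixels), "camera_from_world" (4x4, takes a point from world to camera coordinates). Camera axes: x right, y up, looking along -z (the intrinsics and any distortion apply to the point x, -y, -z); pixel columns grow to the right and rows downward; lengths in m; the calibration is good to about 2 mm. A picture is of the moment at which its call begins: read the wrist's pose just before it. camera_model takes no time and is no camera call; for the wrist camera it gives the pose at the moment of the call.
- bot.sign_off(): hands the job in, once; it reports no verdict.
The state is a dict: "time": time; "joint_positions": joint angles; "qd": joint speeds; "tau": joint torques, N m; "tool_pos": TCP position; "tcp_rot": TCP orientation; "wrist_force": force on the tool from outside, world axes, zero at the start; "wrist_torque": the same for the moment, N m; "width": finger opening in m.
Only numpy, scipy, OpenCV 4.12 (cv2) and the standard library are available. Lean on these libraries where they do the work, as an engineer would, in place of code of your own. Each camera call takes 0.05 s, during which the arm holds its last target.

## Working session

There is one attempt and no reset: what is moved stays moved. The work goes in short steps, Python scripts to look and compute and a shell command to move; the robot and the scene stay as the last step left them, time stands still between calls to the robot, and variables do not carry over. Pictures are saved under pics/ and viewed, and the job is handed in when it is done.

```bash
mkdir -p pics; cat > h.py <<'E'
import numpy as np, cv2
from cell import bot, eyes
from scipy.spatial.transform import Rotation as R
def cam(n):
    m=eyes.camera_model(n); f=240/np.tan(np.radians(m["vfov"]/2)); return m,f
def unproj(n,u,v,d,m=None):
    if m is None: m=eyes.camera_model(n)
    f=240/np.tan(np.radians(m["vfov"]/2))
    p=np.array([(u-m["cx"])/f*d,-(v-m["cy"])/f*d,-d,1])
    return (np.linalg.inv(np.array(m["camera_from_world"]))@p)[:3]
def snap(n,tag):
    m=eyes.camera_model(n); p,d=eyes.get_image(n)
    cv2.imwrite(f"pics/{tag}.png",p[...,::-1]); np.savez(f"pics/{tag}.npz",p=p,d=d,vfov=m["vfov"],cx=m["cx"],cy=m["cy"],M=np.array(m["camera_from_world"]))
    return p,d,m
def load(tag):
    z=np.load(f"pics/{tag}.npz"); 
    return z["p"],z["d"],dict(vfov=float(z["vfov"]),cx=float(z["cx"]),cy=float(z["cy"]),camera_from_world=z["M"])
def cloud(tag):
    p,d,m=load(tag); f=240/np.tan(np.radians(m["vfov"]/2))
    v,u=np.mgrid[0:480,0:640]
    P=np.stack([(u-m["cx"])/f*d,-(v-m["cy"])/f*d,-d,np.ones_like(d)],-1)
    return (P@np.linalg.inv(m["camera_from_world"]).T)[...,:3],d>0,p
E
python3 - <<'E'
from h import *
for n in("scene","side","wrist"):
    p,d,m=snap(n,n+"0"); print({k:v for k,v in m.items() if k!="camera_from_world"})
    print(np.round(np.linalg.inv(m["camera_from_world"]),3).tolist())
print(bot.read_state())
E
```

```text
{'vfov': 49.37566310538901, 'cx': 322.113024398432, 'cy': 236.72896663997236}
[[0.614, 0.443, -0.653, -0.092], [-0.789, 0.322, -0.524, -0.495], [-0.022, 0.837, 0.547, 0.617], [0.0, 0.0, 0.0, 1.0]]
{'vfov': 46.425685165932265, 'cx': 320.9028139179606, 'cy': 235.1945066281391}
[[0.895, 0.241, -0.376, 0.092], [-0.446, 0.516, -0.731, -0.795], [0.018, 0.822, 0.569, 0.746], [0.0, 0.0, 0.0, 1.0]]
{'vfov': 59.61041716332203, 'cx': 329.801859255471, 'cy': 235.63117892921468}
[[0.372, -0.881, -0.293, 0.176], [0.928, 0.353, 0.118, 0.656], [-0.001, -0.316, 0.949, 0.373], [0.0, 0.0, 0.0, 1.0]]
{'time': 0.15, 'joint_positions': array([-72.92423916,  33.02128282,   1.42457069,  82.37557022,
        -0.85885858,  64.68700703,  -3.23833023]), 'qd': array([ 0.10966464, -0.06664166, -0.04723137, -0.16774846,  0.15010807,
       -0.0191149 , -0.00911786]), 'tau': array([ 3.35462122e-03, -7.66267633e+01,  2.25308329e+00, -2.86185086e+01,
        1.55392906e-02,  9.91993002e-03,  4.30314276e-05]), 'tool_pos': array([0.25137723, 0.62603253, 0.20414352]), 'tcp_rot': array([-176.49259489,   89.92672712, -108.36944767]), 'wrist_force': array([-0.47009821,  0.80686377,  0.23849859]), 'wrist_torque': array([ 0.06347111, -0.00735703,  0.0086121 ]), 'width': 0.08551918927913861}
```

View pics/scene0.png

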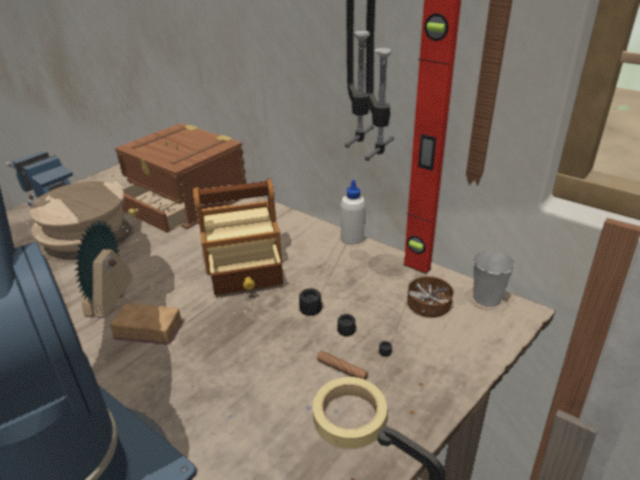

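View pics/side0.png

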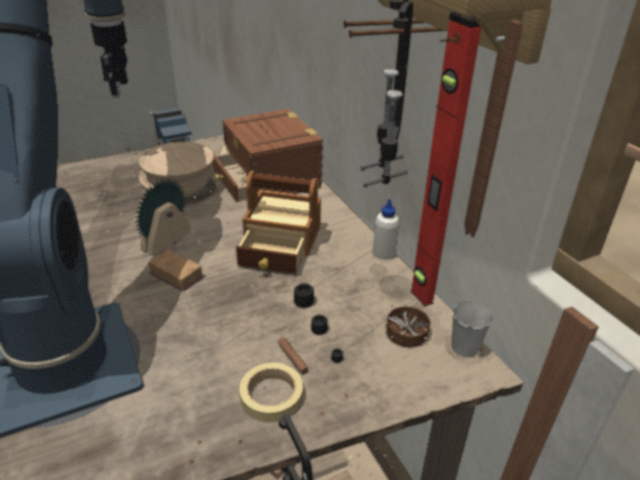

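View pics/wrist0.png

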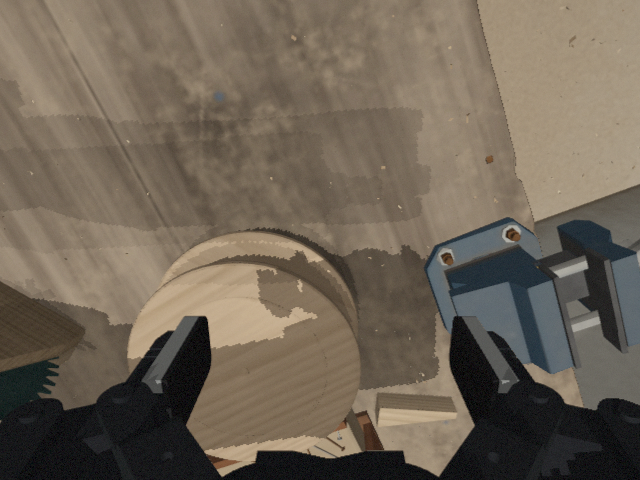

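```bash
python3 - <<'E'
from h import *
for t,c in(("scene0",(180,170,290,310)),("side0",(225,160,335,285))):
    p,d,m=load(t); a,b,e,f=c
    cv2.imwrite(f"pics/{t}_c.png",cv2.resize(p[b:f,a:e,::-1],None,fx=5 if t=='side0' else 4,fy=5 if t=='side0' else 4,interpolation=cv2.INTER_CUBIC)[:600])
    P,ok,p=cloud(t)
    # table height check, black blobs
    dark=(p.max(-1)<50)&ok&(P[...,2]>0.004)&(P[...,2]<0.08)&(P[...,0]>0.35)
    n,l,s,ce=cv2.connectedComponentsWithStats(dark.astype(np.uint8))
    for i in range(1,n):
        if s[i,4]>40:
            Q=P[l==i]; print(t,s[i].tolist(),Q.min(0).round(3),Q.max(0).round(3),np.median(Q,0).round(3))
E
```

```text
scene0 [22, 175, 9, 15, 49] [0.351 0.761 0.022] [0.369 0.809 0.076] [0.362 0.801 0.036]
scene0 [302, 290, 15, 8, 72] [ 0.437 -0.037  0.021] [ 0.462 -0.017  0.034] [ 0.455 -0.022  0.028]
scene0 [300, 297, 22, 18, 260] [ 0.426 -0.054  0.004] [ 0.454 -0.022  0.034] [ 0.433 -0.044  0.019]
scene0 [340, 315, 12, 6, 47] [ 0.435 -0.119  0.016] [ 0.451 -0.105  0.026] [ 0.448 -0.109  0.021]
scene0 [338, 322, 17, 14, 154] [ 0.424 -0.132  0.004] [ 0.443 -0.107  0.027] [ 0.429 -0.124  0.015]
scene0 [380, 348, 11, 8, 58] [ 0.426 -0.205  0.005] [ 0.436 -0.19   0.017] [ 0.429 -0.199  0.01 ]
side0 [238, 250, 58, 23, 720] [0.37  0.047 0.005] [0.468 0.129 0.053] [0.425 0.081 0.032]
side0 [295, 285, 19, 22, 342] [ 0.428 -0.054  0.004] [ 0.465 -0.017  0.036] [ 0.446 -0.044  0.025]
side0 [312, 316, 15, 18, 215] [ 0.426 -0.133  0.004] [ 0.454 -0.104  0.03 ] [ 0.439 -0.124  0.02 ]
side0 [332, 350, 11, 12, 97] [ 0.426 -0.207  0.004] [ 0.445 -0.186  0.02 ] [ 0.436 -0.2    0.013]
```

View pics/scene0_c.png

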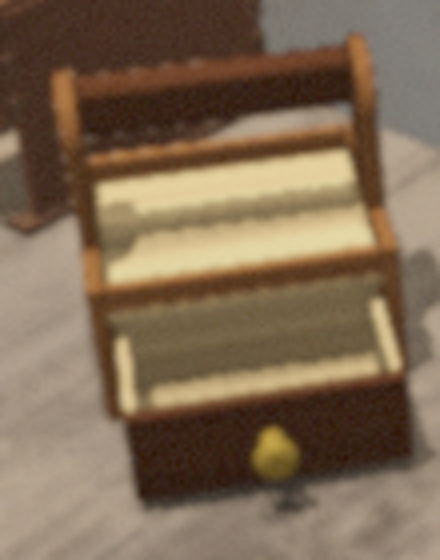

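View pics/side0_c.png

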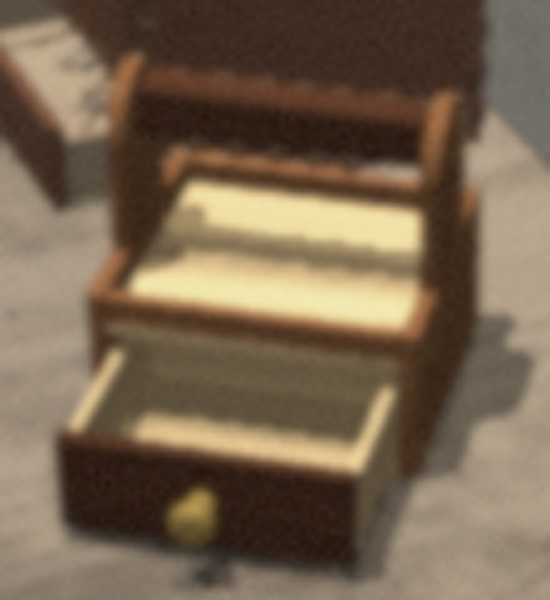

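```bash
python3 - <<'E'
from h import *
# caddy: rail top points
for t,c in(("scene0",(180,170,300,310)),("side0",(225,160,335,285))):
    P,ok,p=cloud(t); a,b,e,f=c
    Q=P[b:f,a:e].reshape(-1,3); Q=Q[ok[b:f,a:e].ravel()]
    for lo,hi in((.145,.165),(.06,.068),(.072,.084)):
        S=Q[(Q[:,2]>lo)&(Q[:,2]<hi)&(Q[:,0]<0.62)&(Q[:,0]>.35)&(Q[:,1]<0.25)&(Q[:,1]>0)]
        print(t,lo,len(S),S.min(0).round(3),S.max(0).round(3),np.median(S,0).round(3))
        if len(S)>20:
            (cx,w,an)=cv2.minAreaRect((S[:,:2]*1000).astype(np.float32)); print(cx,w,an)
P,ok,p=cloud("side0")
for n,(u,v) in dict(bottle=(387,210),tin=(408,320),dowel=(292,355),chest=(240,185),block=(175,268),saw=(165,210),ring=(272,390)).items(): print(n,P[v,u].round(3))
E
```

```text
scene0 0.145 692 [0.43  0.134 0.145] [0.566 0.246 0.159] [0.499 0.194 0.152]
(498.50933837890625, 193.04464721679688) (44.04353713989258, 149.99195861816406) 54.042545318603516
scene0 0.06 1778 [0.404 0.1   0.06 ] [0.592 0.25  0.068] [0.506 0.195 0.064]
(499.10357666015625, 195.9293212890625) (130.749755859375, 149.75341796875) 52.95942306518555
scene0 0.072 600 [0.404 0.101 0.072] [0.599 0.25  0.084] [0.49  0.169 0.077]
(501.78289794921875, 197.3541717529297) (134.4258575439453, 149.7944793701172) 51.8382568359375
side0 0.145 568 [0.43  0.133 0.145] [0.57  0.25  0.161] [0.502 0.193 0.152]
(499.56414794921875, 192.5653076171875) (41.375858306884766, 151.14759826660156) 51.911617279052734
side0 0.06 1376 [0.405 0.101 0.06 ] [0.6   0.25  0.068] [0.504 0.196 0.064]
(503.445068359375, 195.10736083984375) (134.438232421875, 148.6870880126953) 50.54349136352539
side0 0.072 501 [0.406 0.099 0.072] [0.601 0.249 0.084] [0.489 0.166 0.077]
(503.0236511230469, 195.83651733398438) (136.65850830078125, 150.01919555664062) 50.37709426879883
bottle [0.673 0.032 0.121]
tin [ 0.598 -0.179  0.017]
dowel [ 0.365 -0.165  0.016]
chest [0.488 0.445 0.012]
block [0.241 0.146 0.029]
saw [0.261 0.278 0.09 ]
ring [ 0.308 -0.209  0.   ]
```

```bash
cat >> h.py <<'E'
def plan(target,yawz,Rt=None):
    """shift/rotvec in tool axes to reach TCP target, tool down, tool z along world yaw 'yawz' (or +180)"""
    s=bot.read_state(); Rc=R.from_euler("xyz",s["tcp_rot"],degrees=True); M=Rc.as_matrix()
    print("t",s["time"],"pos",s["tool_pos"].round(4),"axes x,y,z",M.T.round(3).tolist(),"F",s["wrist_force"].round(1),"w",round(s["width"],4),"q7",s["joint_positions"].round(1))
    for a in(yawz,yawz+180):
        z=np.array([np.cos(np.radians(a)),np.sin(np.radians(a)),0]); x=np.array([0,0,-1.]); y=np.cross(z,x)
        print("shift",(M.T@(np.array(target)-s["tool_pos"])).round(4),"rot",(R.from_matrix(M.T@np.stack([x,y,z],1)).as_rotvec(degrees=True)).round(2))
E
python3 - <<'E'
from h import *
plan([0.441,-0.119,0.25],142)
plan([0.5,0.35,0.27],142)
# fit stop circle + caddy yaw refinement
from scipy.optimize import least_squares
for t in("scene0","side0"):
    P,ok,p=cloud(t)
    box=ok&(abs(P[...,0]-.44)<.03)&(abs(P[...,1]+.119)<.03)&(P[...,2]>.007)&(P[...,2]<.04)&(p.max(-1)<110)
    Q=P[box]; top=Q[Q[:,2]>.0235]
    h,_=cv2.minEnclosingCircle((top[:,:2]*1000).astype(np.float32))[0:2]; print(t,len(top),h,_)
    side=Q[(Q[:,2]>.008)&(Q[:,2]<.02)]
    r=least_squares(lambda c:np.hypot(side[:,0]-c[0],side[:,1]-c[1])-.0165,[.441,-.119],loss="soft_l1",f_scale=.001); print(r.x.round(4),len(side))
E
```

```text
t 0.15 pos [0.2514 0.626  0.2041] axes x,y,z [[-0.0, -0.001, -1.0], [-0.928, 0.373, -0.0], [0.373, 0.928, -0.001]] F [-0.5  0.8  0.2] w 0.0855 q7 [-72.9  33.    1.4  82.4  -0.9  64.7  -3.2]
shift [-0.045  -0.4536 -0.6208] rot [-7.388e+01 -7.000e-02 -4.000e-02]
shift [-0.045  -0.4536 -0.6208] rot [ 1.0612e+02 -5.0000e-02  7.0000e-02]
t 0.15 pos [0.2514 0.626  0.2041] axes x,y,z [[-0.0, -0.001, -1.0], [-0.928, 0.373, -0.0], [0.373, 0.928, -0.001]] F [-0.5  0.8  0.2] w 0.0855 q7 [-72.9  33.    1.4  82.4  -0.9  64.7  -3.2]
shift [-0.0656 -0.3336 -0.1636] rot [-7.388e+01 -7.000e-02 -4.000e-02]
shift [-0.0656 -0.3336 -0.1636] rot [ 1.0612e+02 -5.0000e-02  7.0000e-02]
scene0 117 (440.47076416015625, -116.54112243652344) 15.705205917358398
[ 0.4419 -0.1142] 139
side0 108 (440.5581970214844, -115.50514221191406) 16.602947235107422
[ 0.4421 -0.1143] 101
```

```bash
python3 -m jog '[[-0.07,-0.33,-0.16,53,0,0,60],[-0.07,-0.33,-0.16,53,0,0,60],[-0.07,-0.33,-0.16,53,0,0,60],[-0.07,-0.33,-0.16,53,0,0,60],[-0.07,-0.33,-0.16,53,0,0,60],[-0.07,-0.33,-0.16,53,0,0,60],[-0.07,-0.33,-0.16,53,0,0,60],[-0.07,-0.33,-0.16,53,0,0,60]]'
python3 - <<'E'
from h import *
plan([0.441,-0.116,0.2],-38)
plan([0.50,0.1,0.25],-38)
E
```

```text
time: 0.82
tool_pos: [0.4725, 0.3824, 0.2676]
tcp_rot: [-176.0, 90.0, -161.2]
wrist_force: [1.2, 0.3, 0.6]
width: 0.0656
t 0.8167 pos [0.4725 0.3824 0.2676] axes x,y,z [[-0.0, -0.0, -1.0], [-0.254, 0.967, -0.0], [0.967, 0.254, -0.0]] F [1.2 0.3 0.6] w 0.0656 q7 [-54.6  25.3  17.7  87.9  -8.1  68.  -20.8]
shift [ 0.0677 -0.474  -0.1571] rot [ 5.272e+01 -1.000e-02  1.000e-02]
shift [ 0.0677 -0.474  -0.1571] rot [-1.2728e+02 -1.0000e-02 -2.0000e-02]
t 0.8167 pos [0.4725 0.3824 0.2676] axes x,y,z [[-0.0, -0.0, -1.0], [-0.254, 0.967, -0.0], [0.967, 0.254, -0.0]] F [1.2 0.3 0.6] w 0.0656 q7 [-54.6  25.3  17.7  87.9  -8.1  68.  -20.8]
shift [ 0.0176 -0.2801 -0.0452] rot [ 5.272e+01 -1.000e-02  1.000e-02]
shift [ 0.0176 -0.2801 -0.0452] rot [-1.2728e+02 -1.0000e-02 -2.0000e-02]
```

```bash
python3 -m jog '[[0.01,-0.28,-0.045,52.7,0,0,60],[0.01,-0.28,-0.045,52.7,0,0,60],[0.01,-0.28,-0.045,52.7,0,0,60],[0.01,-0.28,-0.045,52.7,0,0,60],[0.01,-0.28,-0.045,52.7,0,0,60],[0.01,-0.28,-0.045,52.7,0,0,60],[0.01,-0.28,-0.045,52.7,0,0,60],[0.01,-0.28,-0.045,52.7,0,0,60]]'
python3 - <<'E'
from h import *
snap("wrist","w1")
plan([0.441,-0.116,0.1],-38)
E
```

```text
time: 1.48
tool_pos: [0.5014, 0.0938, 0.2578]
tcp_rot: [-33.7, 89.8, -72.3]
wrist_force: [-0.5, 0.0, -0.0]
width: 0.0655
t 1.5333 pos [0.5013 0.0977 0.2576] axes x,y,z [[0.0, -0.001, -1.0], [0.62, 0.784, -0.0], [0.784, -0.62, 0.001]] F [1.4 0.7 0.5] w 0.0649 q7 [-41.4  18.7  34.6 102.9 -11.9  62.  -40.9]
shift [ 0.1578 -0.205   0.0851] rot [-0.35  0.05  0.03]
shift [ 0.1578 -0.205   0.0851] rot [ 1.7965e+02  4.0000e-02 -7.0000e-02]
```

View pics/w1.png

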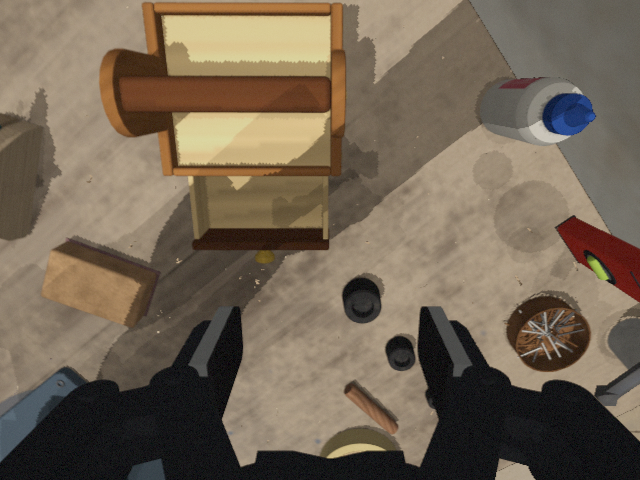

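```bash
python3 - <<'E'
from h import *
from scipy.optimize import least_squares
P,ok,p=cloud("w1")
print("bench z",np.median(P[400:420,250:330,2]), P[300,500].round(4))
def line(u0,u1,v0,v1,zlo,zhi,name):
    Q=P[v0:v1,u0:u1].reshape(-1,3);Q=Q[(Q[:,2]>zlo)&(Q[:,2]<zhi)]
    c=np.median(Q,0);vx,vy,x0,y0=cv2.fitLine((Q[:,:2]).astype(np.float32),cv2.DIST_HUBER,0,.001,.001).ravel()
    r=cv2.minAreaRect((Q[:,:2]*1000).astype(np.float32))
    print(name,len(Q),"ang",np.degrees(np.arctan2(vy,vx)).round(2),"c",c.round(4),"rect",np.round(r[0],1),np.round(r[1],1),round(r[2],2))
line(125,330,70,115,.147,.16,"rail top")
line(150,345,0,20,.072,.085,"backlip")
line(165,345,160,180,.072,.085,"frontlip")
line(140,350,0,180,.056,.085,"traybox")
line(195,330,225,252,.05,.06,"drawerfront top")
line(255,275,245,268,.015,.05,"knob")
line(205,325,190,245,.006,.018,"floor")
line(385,418,330,372,.022,.032,"stop top")
line(340,385,270,325,.03,.045,"big top")
E
```

```text
bench z -0.0004868986791421448 [ 0.5669 -0.1359 -0.0011]
rail top 7537 ang -38.4 c [0.5031 0.1975 0.1528] rect [502.4 197.9] [ 21.5 128.3] 51.5
backlip 2294 ang -38.66 c [0.5434 0.243  0.0777] rect [540.9 242.7] [ 11.5 143.6] 51.65
frontlip 1776 ang -38.61 c [0.4656 0.1492 0.0775] rect [466.1 152.2] [ 14.2 146.7] 51.51
traybox 25045 ang 9.59 c [0.5028 0.2043 0.0644] rect [501.4 198.2] [130.2 150.8] 51.57
drawerfront top 1276 ang -38.55 c [0.419  0.0926 0.0545] rect [418.5  92.4] [ 10.9 126.4] 50.25
knob 228 ang -42.36 c [0.408  0.0789 0.0382] rect [407.  79.] [13.7 19.3] 46.25
floor 4676 ang -38.58 c [0.4315 0.1121 0.012 ] rect [431.7 112. ] [ 41.3 117.8] 51.45
stop top 396 ang 66.41 c [ 0.4418 -0.112   0.0252] rect [ 441.4 -112.5] [30.2 30.4] 54.42
big top 696 ang 48.43 c [ 0.449  -0.0281  0.0329] rect [448.2 -29.6] [39.8 39.1] 3.57
```

```bash
python3 -m jog '[[0.03,-0.2,0.084,0.2,0,0,60],[0.03,-0.2,0.084,0.2,0,0,60],[0.08,-0.2035,0.084,0.2,0,0,60],[0.12,-0.2035,0.084,0.2,0,0,60],[0.14,-0.2035,0.084,0.2,0,0,80],[0.15,-0.2035,0.084,0.2,0,0,80],[0.15,-0.2035,0.084,0.2,0,0,80],[0.15,-0.2035,0.084,0.2,0,0,80]]'
python3 -m jog '[[0,0,0,0,0,0,80],[0,0,0,0,0,0,80],[0,0,0,0,0,0,80]]'
python3 - <<'E'
from h import *
snap("wrist","w2")
plan([0.441,-0.114,0.004],-38.5)
E
```

```text
time: 2.2
tool_pos: [0.4402, -0.1129, 0.1036]
tcp_rot: [-136.6, 89.6, -174.6]
wrist_force: [-1.9, 0.7, -0.4]
width: 0.0588
time: 2.45
tool_pos: [0.4451, -0.1093, 0.1082]
tcp_rot: [48.0, 89.9, 10.4]
wrist_force: [-0.3, -0.1, -0.4]
width: 0.0587
t 2.5 pos [ 0.445  -0.1093  0.1082] axes x,y,z [[0.002, 0.0, -1.0], [0.61, 0.792, 0.001], [0.792, -0.61, 0.001]] F [-0.3 -0.1  0.4] w 0.0587 q7 [-13.7  25.2  30.6 121.9 -20.8  37.7  -6.5]
shift [ 0.1042 -0.0064 -0.0005] rot [ 0.88  0.08 -0.08]
shift [ 0.1042 -0.0064 -0.0005] rot [-1.7912e+02  1.3000e-01  1.3000e-01]
```

View pics/w2.png

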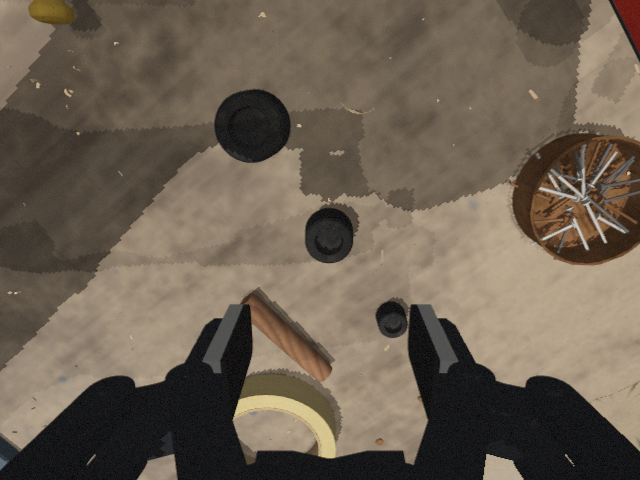

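```bash
python3 - <<'E'
from h import *
P,ok,p=cloud("w2")
print("bench z",P[100,450].round(4),P[350,150].round(4))
Q=P[205:265,300:358].reshape(-1,3);Q=Q[(Q[:,2]>.021)&(Q[:,2]<.032)]
c,r=cv2.minEnclosingCircle((Q[:,:2]*1000).astype(np.float32));print(c,r,np.median(Q,0),cv2.minAreaRect((Q[:,:2]*1000).astype(np.float32)))
plan([c[0]/1000,c[1]/1000,0.004],-38.5)
E
```

```text
bench z [ 5.537e-01 -9.320e-02 -3.000e-04] [ 0.2728 -0.1076 -0.0005]
(440.81878662109375, -114.09545135498047) 15.892728805541992 [ 0.44172358 -0.11304843  0.02549604] ((441.1012268066406, -113.79527282714844), (30.769906997680664, 30.27791404724121), 52.3416748046875)
t 2.5 pos [ 0.445  -0.1093  0.1082] axes x,y,z [[0.002, 0.0, -1.0], [0.61, 0.792, 0.001], [0.792, -0.61, 0.001]] F [-0.3 -0.1  0.4] w 0.0587 q7 [-13.7  25.2  30.6 121.9 -20.8  37.7  -6.5]
shift [ 0.1042 -0.0065 -0.0006] rot [ 0.88  0.08 -0.08]
shift [ 0.1042 -0.0065 -0.0006] rot [-1.7912e+02  1.3000e-01  1.3000e-01]
```

```bash
python3 -m jog '[[0.03,-0.006,0,0.9,0,0,80],[0.06,-0.006,0,0.9,0,0,80],[0.085,-0.006,0,0.9,0,0,80],[0.098,-0.006,0,0.9,0,0,80],[0.102,-0.006,0,0.9,0,0,80],[0.104,-0.006,0,0.9,0,0,80],[0.104,-0.006,0,0.9,0,0,80],[0.104,-0.006,0,0.9,0,0,80]]'
python3 - <<'E'
from h import *
plan([.441,-.114,0.004],-38.5)
E
```

```text
time: 3.17
tool_pos: [0.441, -0.115, 0.0043]
tcp_rot: [33.3, 89.9, -5.4]
wrist_force: [-0.4, 0.3, -0.7]
width: 0.0585
t 3.1667 pos [ 0.441  -0.115   0.0043] axes x,y,z [[0.002, -0.0, -1.0], [0.624, 0.781, 0.001], [0.781, -0.624, 0.002]] F [-0.4  0.3 -0.7] w 0.0585 q7 [ -4.4  34.8  19.5 127.6 -30.8  21.9   2.1]
shift [ 0.0003  0.0008 -0.0007] rot [-0.13  0.09 -0.06]
shift [ 0.0003  0.0008 -0.0007] rot [ 1.7987e+02 -9.0000e-02 -1.4000e-01]
```

```bash
python3 -m jog '[[0,0,0,0,0,0,255],[0,0,0,0,0,0,255],[0,0,0,0,0,0,255],[0,0,0,0,0,0,255],[0,0,0,0,0,0,255],[0,0,0,0,0,0,255],[0,0,0,0,0,0,255]]'
python3 -m jog '[[-0.01,0,0,0,0,0,255],[-0.03,0,0,0,0,0,255],[-0.06,0,0,0,0,0,255],[-0.09,0,0,0,0,0,255],[-0.11,0,0,0,0,0,255],[-0.12,0,0,0,0,0,255],[-0.12,0,0,0,0,0,255],[-0.12,0,0,0,0,0,255]]'
python3 - <<'E'
from h import *
snap("wrist","w3")
c=np.array([.5018,.198]);ux=np.array([np.cos(np.radians(51.5)),np.sin(np.radians(51.5))])
t=c-0.098*ux; print(t)
plan([t[0],t[1],0.1],-38.5)
E
```

```text
time: 3.75
tool_pos: [0.4401, -0.1152, 0.0033]
tcp_rot: [-121.1, 90.0, -159.8]
wrist_force: [-0.2, -0.3, 0.2]
width: -0.0001
time: 4.42
tool_pos: [0.4403, -0.115, 0.1233]
tcp_rot: [50.6, 89.9, 12.0]
wrist_force: [-0.4, 0.3, -0.1]
width: -0.0002
[0.44079357 0.1213044 ]
t 4.4667 pos [ 0.4398 -0.1149  0.1228] axes x,y,z [[-0.0, 0.0, -1.0], [0.625, 0.781, -0.0], [0.781, -0.625, -0.001]] F [ 0.2 -0.  -0.7] w 0.0004 q7 [-14.7  23.9  32.8 121.4 -20.   40.   -7.2]
shift [ 0.0228  0.185  -0.1468] rot [-0.15 -0.03  0.  ]
shift [ 0.0228  0.185  -0.1468] rot [1.7985e+02 0.0000e+00 5.0000e-02]
```

View pics/w3.png

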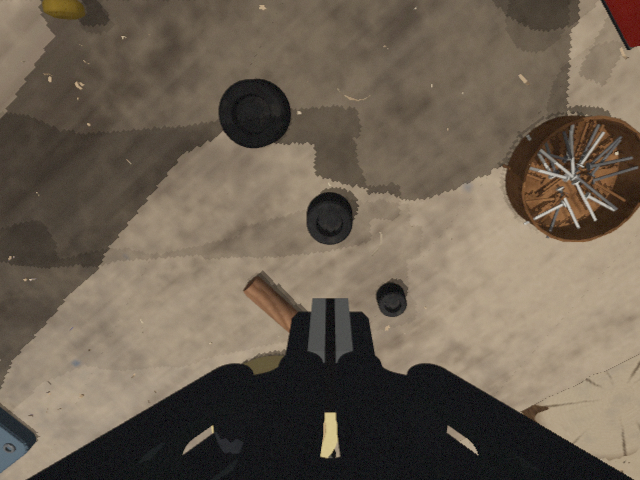

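```bash
python3 - <<'E'
from h import *
P,ok,p=cloud("w3")
Q=P[185:250,300:358].reshape(-1,3);Q=Q[(Q[:,2]>.021)&(Q[:,2]<.032)]
print(cv2.minEnclosingCircle((Q[:,:2]*1000).astype(np.float32)))
print("tip px 330,302:",P[302,318].round(4),P[305,342].round(4), P[330,320].round(4),P[350,340].round(4))
p,d,m=snap("side","s3"); 
c=p[150:400,230:480,::-1]; cv2.imwrite("pics/s3c.png",cv2.resize(c,(600,600),interpolation=cv2.INTER_CUBIC))
print(eyes.camera_model("wrist").keys())
P,ok,p=cloud("s3")
Q=P[(abs(P[...,0]-.44)<.04)&(abs(P[...,1]+.119)<.04)&(P[...,2]>.05)&(P[...,2]<.16)]; 
i=Q[:,2].argsort()[:10]; print(Q[i].round(4))
for z in (.11,.125,.135,.15):
    S=Q[abs(Q[:,2]-z)<.004]; 
    if len(S): print(z,len(S),S.mean(0).round(4),S.min(0).round(4),S.max(0).round(4))
E
```

```text
((440.7397155761719, -113.75099182128906), 15.948280334472656)
tip px 330,302: [ 0.444  -0.1041  0.157 ] [ 0.4506 -0.1097  0.1588] [ 0.4449 -0.1048  0.1761] [ 0.4496 -0.1087  0.1869]
dict_keys(['vfov', 'cx', 'cy', 'camera_from_world'])
[[ 0.4357 -0.1238  0.1515]
 [ 0.4369 -0.1252  0.1521]
 [ 0.4302 -0.1194  0.1524]
 [ 0.4383 -0.1263  0.1524]
 [ 0.4436 -0.1233  0.1528]
 [ 0.4395 -0.1276  0.1529]
 [ 0.4345 -0.1222  0.153 ]
 [ 0.4311 -0.1214  0.1535]
 [ 0.4357 -0.1237  0.1536]
 [ 0.4325 -0.1225  0.1538]]
0.15 10 [ 0.4358 -0.1235  0.1528] [ 0.4302 -0.1276  0.1515] [ 0.4436 -0.1194  0.1538]
```

View pics/s3c.png

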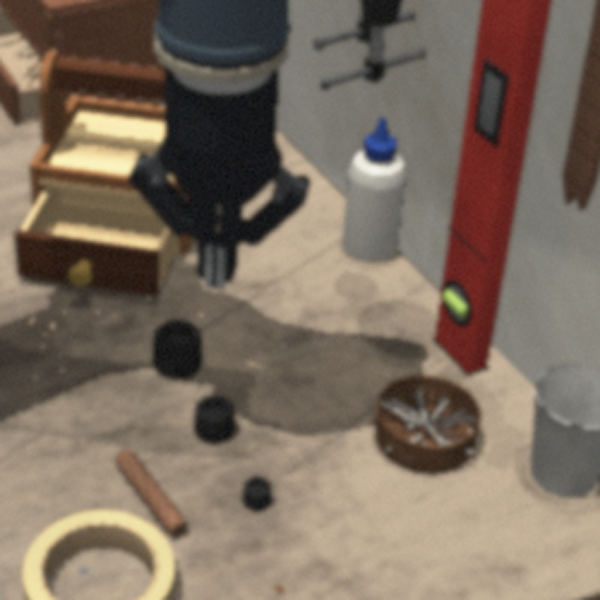

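```bash
python3 -m jog '[[0.02,0,0,0,0,0,80],[0.05,0,0,0,0,0,80],[0.08,0.001,0,0,0,0,80],[0.1,0.001,0,0,0,0,80],[0.115,0.001,0,0,0,0,80],[0.12,0.001,0,0,0,0,80],[0.125,0.001,0,0,0,0,80],[0.125,0.001,0,0,0,0,80]]'
python3 - <<'E'
from h import *
plan([.441,-.114,-0.02],-38.5)
p,d,m=snap("side","s4"); 
c=p[230:360,250:400,::-1]; cv2.imwrite("pics/s4c.png",cv2.resize(c,None,fx=4.5,fy=4.5,interpolation=cv2.INTER_CUBIC))
P,ok,p=cloud("s4")
Q=P[(abs(P[...,0]-.44)<.06)&(abs(P[...,1]+.119)<.06)&(P[...,2]>.005)&(P[...,2]<.06)&(p.max(-1)<120)]
np.set_printoptions(suppress=True)
jx=(Q[:,:2]-[.441,-.114])@np.array([.783,-.622])
for a in range(-40,41,8):
    S=Q[(jx>a/1000-.004)&(jx<a/1000+.004)]
    if len(S): print(a,len(S),np.sort(S[:,2])[:3].round(4),np.percentile(S[:,2],[50,95]).round(3))
E
```

```text
time: 5.18
tool_pos: [0.4402, -0.1146, -0.0024]
tcp_rot: [-146.3, 89.9, 175.0]
wrist_force: [-0.4, -0.4, 0.0]
width: 0.0585
t 5.1833 pos [ 0.4402 -0.1146 -0.0024] axes x,y,z [[-0.002, 0.0, -1.0], [0.625, 0.78, -0.001], [0.78, -0.625, -0.001]] F [-0.4 -0.4  0. ] w 0.0585 q7 [ -4.2  35.6  19.2 127.8 -32.   21.2   3.1]
shift [0.0176 0.001  0.0003] rot [-0.21 -0.07  0.05]
shift [0.0176 0.001  0.0003] rot [1.7979e+02 8.0000e-02 1.1000e-01]
-40 28 [0.0346 0.0368 0.0394] [0.048 0.058]
-32 65 [0.0293 0.0296 0.0302] [0.047 0.058]
-24 5 [0.0375 0.0379 0.0405] [0.04  0.052]
-16 11 [0.0057 0.008  0.0104] [0.013 0.027]
-8 74 [0.0054 0.0062 0.0072] [0.023 0.028]
0 80 [0.0055 0.0069 0.0075] [0.02  0.028]
8 77 [0.0052 0.0058 0.0064] [0.022 0.027]
16 47 [0.0052 0.0056 0.0057] [0.018 0.027]
32 35 [0.0294 0.0317 0.0335] [0.045 0.058]
40 50 [0.0302 0.0354 0.0362] [0.049 0.059]
```

View pics/s4c.png

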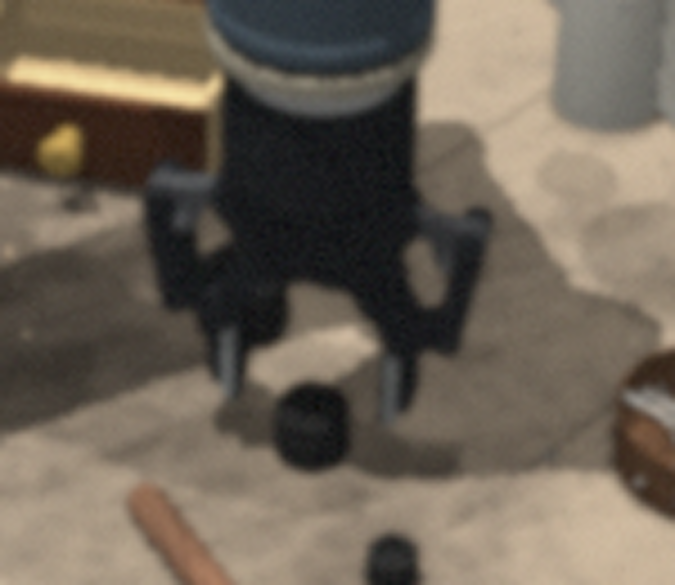

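```bash
python3 - <<'E'
from h import *
for t in("s4",):
    P,ok,p=cloud(t)
    Q=P[(abs(P[...,0]-.44)<.07)&(abs(P[...,1]+.119)<.07)&(P[...,2]>.0)&(P[...,2]<.05)&(p.max(-1)<160)]
    D=Q[:,:2]-[.4402,-.1146]; jz=D@[.78,-.625]; jy=D@[.625,.78]
    for lo,hi in((.008,.022),(.03,.04),(.04,.05)):
      for a,b in((-.05,-.022),(-.02,.02),(.022,.05)):
        k=(jz>a)&(jz<b)&(Q[:,2]>lo)&(Q[:,2]<hi)
        if k.sum()>3: print(lo,a,k.sum(),"jz",np.percentile(jz[k],[5,50,95]).round(4),"jy",np.percentile(jy[k],[5,50,95]).round(4))
p,d,m=snap("scene","c4"); c=p[240:390,270:420,::-1]; cv2.imwrite("pics/c4c.png",cv2.resize(c,None,fx=4,fy=4,interpolation=cv2.INTER_CUBIC))
E
```

```text
0.008 -0.05 52 jz [-0.0385 -0.032  -0.0247] jy [-0.0782  0.0532  0.0616]
0.008 -0.02 147 jz [-0.014   0.0011  0.0162] jy [-0.0897 -0.0107  0.0093]
0.008 0.022 17 jz [0.0365 0.042  0.046 ] jy [-0.0616 -0.0576 -0.0509]
0.03 -0.05 30 jz [-0.0396 -0.031  -0.0276] jy [-0.0104 -0.0042  0.0583]
0.03 0.022 17 jz [0.0318 0.0359 0.0422] jy [-0.0113 -0.0091 -0.0046]
0.04 -0.05 39 jz [-0.04   -0.0316 -0.0278] jy [-0.0122 -0.0072  0.0062]
0.04 0.022 35 jz [0.0319 0.0385 0.0442] jy [-0.0113 -0.0075  0.0029]
```

View pics/c4c.png

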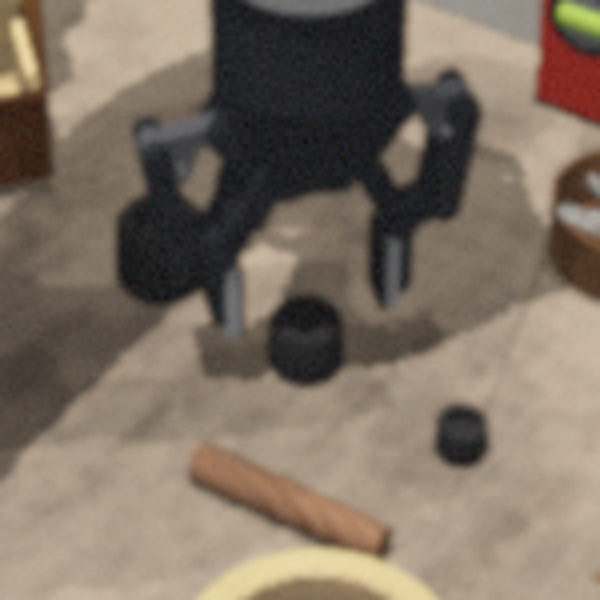

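```bash
python3 -m jog '[[0.01,0,0.001,0,0,0,80],[0.018,0,0.001,0,0,0,80],[0.021,0,0.001,0,0,0,80],[0.021,0,0.001,0,0,0,80],[0.021,0,0.001,0,0,0,80]]'; python3 -m jog '[[0,0,0,0,0,0,150],[0,0,0,0,0,0,170],[0,0,0,0,0,0,255],[0,0,0,0,0,0,255],[0,0,0,0,0,0,255],[0,0,0,0,0,0,255],[0,0,0,0,0,0,255],[0,0,0,0,0,0,255]]'
```

```text
time: 5.7
tool_pos: [0.4414, -0.1151, -0.0225]
tcp_rot: [169.9, 90.0, 131.2]
wrist_force: [0.5, 0.4, -0.0]
width: 0.0587
time: 6.37
tool_pos: [0.4417, -0.1151, -0.022]
tcp_rot: [45.8, 89.9, 7.1]
wrist_force: [-1.2, 0.8, 9.6]
width: 0.0293
```

```bash
python3 -m jog '[[-0.01,0,0,0,0,0,255],[-0.03,0,0,0,0,0,255],[-0.06,0,0,0,0,0,255],[-0.09,0,0,0,0,0,255],[-0.12,0,0,0,0,0,255],[-0.14,0,0,0,0,0,255],[-0.15,0,0,0,0,0,255],[-0.15,0,0,0,0,0,255]]'
python3 - <<'E'
from h import *
p,d,m=snap("side","s5"); 
c=p[180:360,250:450,::-1]; cv2.imwrite("pics/s5c.png",cv2.resize(c,None,fx=3,fy=3,interpolation=cv2.INTER_CUBIC))
P,ok,p=cloud("s5")
Q=P[(abs(P[...,0]-.44)<.03)&(abs(P[...,1]+.119)<.03)&(P[...,2]>.06)&(P[...,2]<.2)]
print(np.sort(Q[:,2])[:10].round(4))
c=np.array([.5018,.198]);ux=np.array([np.cos(np.radians(51.5)),np.sin(np.radians(51.5))])
t=c-0.098*ux
plan([t[0],t[1],0.128],-38.5)
E
```

```text
time: 7.03
tool_pos: [0.4427, -0.1152, 0.1295]
tcp_rot: [37.4, 89.8, -1.3]
wrist_force: [0.9, -0.4, -0.7]
width: 0.0292
[0.1503 0.1509 0.1511 0.1513 0.1515 0.1517 0.1518 0.1522 0.1524 0.1528]
t 7.0833 pos [ 0.4421 -0.1149  0.1281] axes x,y,z [[0.002, 0.0, -1.0], [0.624, 0.781, 0.002], [0.781, -0.624, 0.002]] F [ 0.   0.7 -1.7] w 0.0292 q7 [-15.7  23.8  34.2 120.9 -20.3  40.8  -6.8]
shift [ 0.0002  0.1837 -0.1485] rot [-0.14  0.1  -0.09]
shift [ 0.0002  0.1837 -0.1485] rot [ 1.7986e+02 -1.4000e-01 -1.6000e-01]
```

View pics/s5c.png

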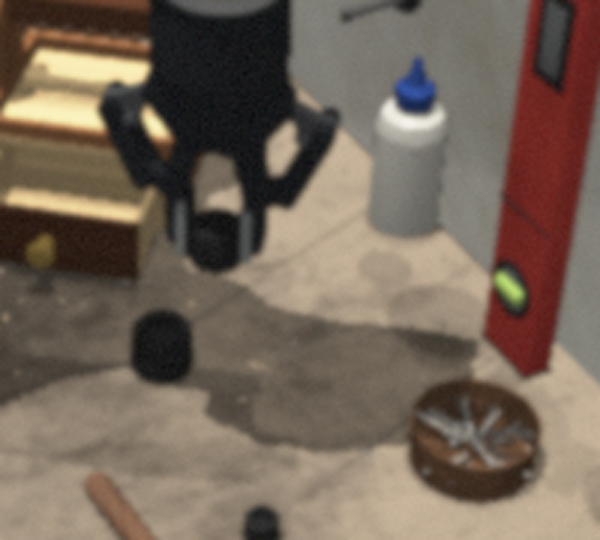

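```bash
python3 -m jog '[[0,0.025,-0.02,0,0,0,255],[0,0.05,-0.04,0,0,0,255],[0,0.08,-0.064,0,0,0,255],[0,0.11,-0.088,0,0,0,255],[0,0.14,-0.112,0,0,0,255],[0,0.165,-0.133,0,0,0,255],[0,0.18,-0.145,0,0,0,255],[0,0.184,-0.1485,0,0,0,255]]'
python3 -m jog '[[0,0,0,0,0,0,255],[0,0,0,0,0,0,255]]'
python3 - <<'E'
from h import *
snap("wrist","w6"); snap("scene","c6")
plan([.4408,.1213,0.0],-38.5)
P,ok,p=cloud("w6")
def line(u0,u1,v0,v1,zlo,zhi,name):
    Q=P[v0:v1,u0:u1].reshape(-1,3);Q=Q[(Q[:,2]>zlo)&(Q[:,2]<zhi)]
    if len(Q)<20: return
    r=cv2.minAreaRect((Q[:,:2]*1000).astype(np.float32)); print(name,len(Q),np.round(r[0],1),np.round(r[1],1),round(r[2],2))
line(0,640,0,480,.147,.157,"rail+")
line(0,640,0,480,.060,.068,"tray")
line(0,640,0,480,.072,.082,"lips")
line(0,640,0,480,.051,.058,"dfront")
E
```

```text
time: 7.75
tool_pos: [0.4395, 0.1252, 0.1259]
tcp_rot: [-142.3, 89.9, 179.4]
wrist_force: [-0.9, -0.1, -0.1]
width: 0.0291
time: 7.92
tool_pos: [0.4401, 0.1203, 0.1267]
tcp_rot: [-94.7, 89.9, -133.4]
wrist_force: [-0.1, -0.1, -0.4]
width: 0.0291
t 8.0167 pos [0.4404 0.1196 0.127 ] axes x,y,z [[-0.0, -0.001, -1.0], [0.627, 0.779, -0.001], [0.779, -0.627, 0.0]] F [ 1.2  0.3 -0.7] w 0.0294 q7 [-46.3  24.2  35.5 120.9 -21.2  41.1 -35.8]
shift [ 0.127   0.0017 -0.0008] rot [-0.32  0.01  0.05]
shift [ 0.127   0.0017 -0.0008] rot [ 1.7968e+02  8.0000e-02 -1.0000e-02]
rail+ 36817 [476.3 166.2] [102.7 150.5] 51.4
tray 24320 [480.8 172. ] [ 50.7 133.3] 51.49
lips 6783 [478.7 169.4] [ 56.2 150.4] 51.36
dfront 2039 [417.2  92.8] [  9.7 129.9] 51.3
```

View pics/w6.png

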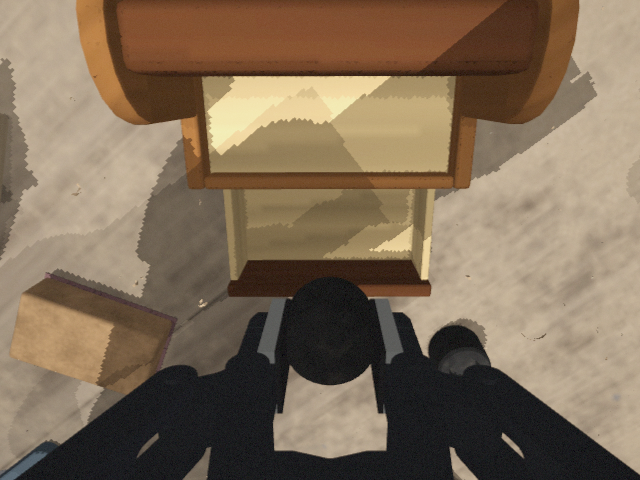

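View pics/c6.png

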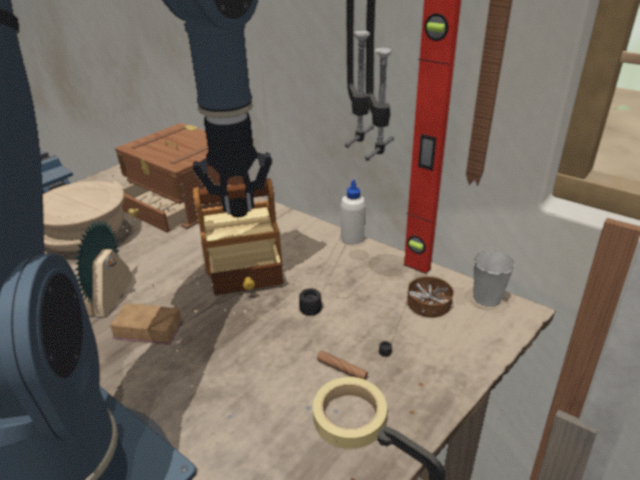

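```bash
python3 -m jog '[[0.03,0.001,0,0,0,0,255],[0.06,0.001,0,0,0,0,255],[0.09,0.001,0,0,0,0,255],[0.11,0.001,0,0,0,0,255],[0.122,0.001,0,0,0,0,255],[0.128,0.001,0,0,0,0,255],[0.13,0.001,0,0,0,0,255],[0.13,0.001,0,0,0,0,255]]'
python3 - <<'E'
from h import *
p,d,m=snap("side","s7"); 
c=p[150:300,200:360,::-1]; cv2.imwrite("pics/s7c.png",cv2.resize(c,None,fx=4,fy=4,interpolation=cv2.INTER_CUBIC))
plan([.4408,.1213,0.0],-38.5)
E
```

```text
time: 8.68
tool_pos: [0.4414, 0.1213, -0.0026]
tcp_rot: [-57.9, 90.0, -96.6]
wrist_force: [0.1, -0.7, -0.9]
width: 0.0292
t 8.7333 pos [ 0.4416  0.1216 -0.0022] axes x,y,z [[0.001, 0.0, -1.0], [0.626, 0.78, 0.0], [0.78, -0.626, 0.0]] F [ 0.2 -0.3 -0.3] w 0.0293 q7 [-35.2  36.   20.9 127.5 -34.2  21.8 -24.6]
shift [-0.0022 -0.0007 -0.0005] rot [-0.24  0.03 -0.03]
shift [-0.0022 -0.0007 -0.0005] rot [ 1.7976e+02 -4.0000e-02 -4.0000e-02]
```

View pics/s7c.png

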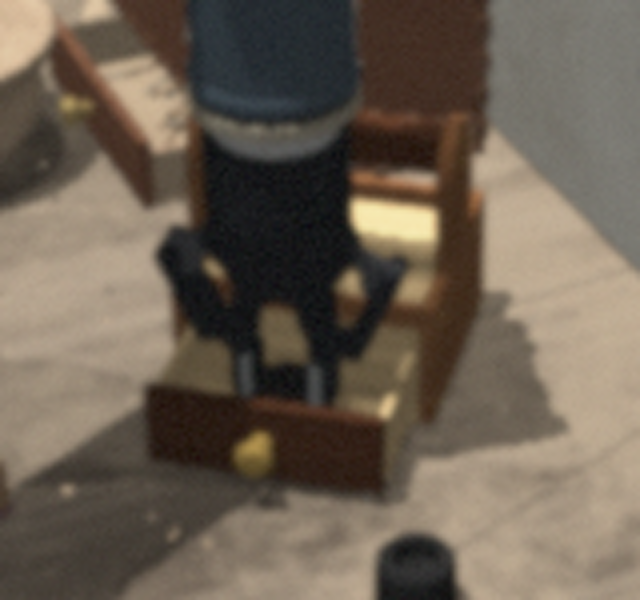

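```bash
python3 -m jog '[[0,0,0,0,0,0,120],[0,0,0,0,0,0,90],[0,0,0,0,0,0,90],[0,0,0,0,0,0,90],[0,0,0,0,0,0,90]]'
python3 -m jog '[[-0.01,0,0,0,0,0,90],[-0.03,0,0,0,0,0,90],[-0.06,0,0,0,0,0,90],[-0.09,0,0,0,0,0,90],[-0.11,-0.02,0,0,0,0,90],[-0.11,-0.05,0,0,0,0,200],[-0.11,-0.075,0,0,0,0,255],[-0.11,-0.085,0,0,0,0,255]]'
python3 -m jog '[[0,0,0,0,0,0,255],[0,0,0,0,0,0,255],[0,0,0,0,0,0,255]]'
python3 - <<'E'
from h import *
snap("wrist","w8")
c=np.array([.5018,.198]);ux=np.array([np.cos(np.radians(51.5)),np.sin(np.radians(51.5))])
t=c-(0.085+0.074+0.011+0.012)*ux;print(t)
plan([t[0],t[1],0.0],-38.5)
P,ok,p=cloud("w8")
Q=P.reshape(-1,3);C=p.reshape(-1,3)
D=Q[:,:2]-c; X=D@ux; Y=D@[-ux[1],ux[0]]
def rep(n,k): print(n,k.sum(),"X",np.percentile(X[k],[1,50,99]).round(4),"Y",np.percentile(Y[k],[1,50,99]).round(4),"z",np.median(Q[k,2]).round(4))
rep("front top",(abs(Y)<.08)&(X<-.1)&(X>-.16)&(abs(Q[:,2]-.055)<.004))
rep("lip",(abs(Y)<.08)&(X<-.04)&(X>-.09)&(abs(Q[:,2]-.078)<.003))
rep("rail",(abs(Y)<.06)&(abs(X)<.03)&(abs(Q[:,2]-.153)<.003))
rep("endbd",(abs(abs(Y)-.073)<.02)&(abs(X)<.06)&(abs(Q[:,2]-.15)<.03))
rep("knob",(abs(Y)<.015)&(X<-.14)&(X>-.2)&(Q[:,2]>.02)&(Q[:,2]<.05))
k=(C.max(1)<60)&(abs(Y)<.06)&(X>-.135)&(X<-.065)&(Q[:,2]<.048); rep("stop",k)
E
```

```text
time: 9.15
tool_pos: [0.4413, 0.1224, -0.0024]
tcp_rot: [60.5, 90.0, 21.8]
wrist_force: [0.3, -0.2, 1.0]
width: 0.0555
time: 9.82
tool_pos: [0.3855, 0.0539, 0.1077]
tcp_rot: [-164.4, 89.9, 156.8]
wrist_force: [-1.1, -0.3, -0.3]
width: 0.0193
time: 10.07
tool_pos: [0.389, 0.0566, 0.1073]
tcp_rot: [50.6, 90.0, 12.0]
wrist_force: [0.2, -0.6, -0.7]
width: -0.0001
[0.38850234 0.05556532]
t 10.1167 pos [0.389  0.0566 0.1072] axes x,y,z [[0.001, -0.0, -1.0], [0.624, 0.781, 0.0], [0.781, -0.624, 0.0]] F [0.1 0.1 0.2] w 0.0001 q7 [-40.9  21.4  35.1 130.5 -22.2  33.7 -27.6]
shift [ 0.1072 -0.0012  0.0002] rot [-0.11  0.03 -0.01]
shift [ 0.1072 -0.0012  0.0002] rot [ 1.7989e+02 -2.0000e-02 -4.0000e-02]
front top 4303 X [-0.1399 -0.135  -0.1309] Y [-0.0625  0.0002  0.0634] z 0.0547
lip 3918 X [-0.0651 -0.0632 -0.0612] Y [-0.0723  0.0008  0.0729] z 0.0777Traceback (most recent call last):
  File "<stdin>", line 12, in <module>
  File "<stdin>", line 9, in rep
    return _quantile_unchecked(
        a, q, axis, out, overwrite_input, method, keepdims, weights)
    return _ureduce(a,
                    func=_quantile_ureduce_func,
    ...<5 lines>...
                    overwrite_input=overwrite_input,
                    method=method)
    r = func(a, **kwargs)
    result = _quantile(arr,
                       quantiles=q,
    ...<2 lines>...
                       out=out,
                       weights=wgt)
    slices_having_nans = np.isnan(arr[-1, ...])
                                  ~~~^^^^^^^^^
IndexError: index -1 is out of bounds for axis 0 with size 0
```

View pics/w8.png

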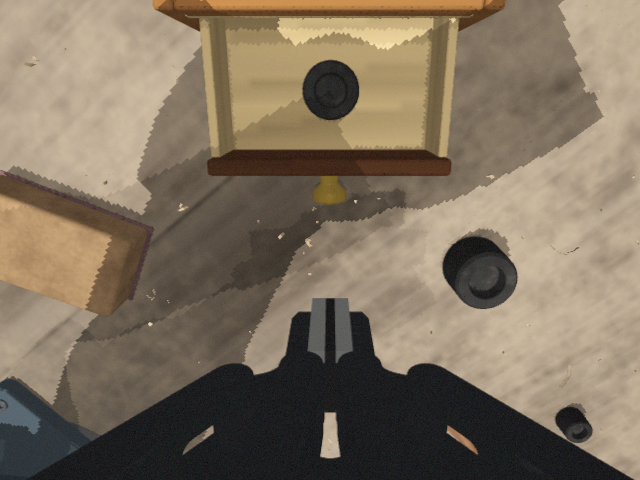

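```bash
python3 -m jog '[[0.03,0,0,0,0,0,255],[0.05,0,0,0,0,0,255],[0.07,0,0,0,0,0,255],[0.085,0,0,0,0,0,255],[0.09,0,0,0,0,0,255],[0.09,0,0,0,0,0,255]]'
python3 - <<'E'
from h import *
plan([.3885,.0556,-0.01],-38.5)
E
```

```text
time: 10.62
tool_pos: [0.3879, 0.0559, 0.0162]
tcp_rot: [-128.6, 89.9, -167.2]
wrist_force: [0.7, -0.1, 0.2]
width: -0.0003
t 10.6167 pos [0.3879 0.0559 0.0162] axes x,y,z [[-0.002, -0.0, -1.0], [0.625, 0.781, -0.002], [0.781, -0.625, -0.001]] F [ 0.7 -0.1  0.2] w -0.0003 q7 [-28.9  30.9  20.2 135.8 -34.9  18.  -16.5]
shift [0.0262 0.0001 0.0007] rot [-0.17 -0.08  0.1 ]
shift [0.0262 0.0001 0.0007] rot [1.7983e+02 1.5000e-01 1.2000e-01]
```

```bash
python3 -m jog '[[0.008,0,0,0,0,0,255],[0.016,0,0,0,0,0,255],[0.022,0,0,0,0,0,255],[0.022,0,0,0,0,0,255],[0.022,0,0,0,0,0,255]]'
python3 - <<'E'
from h import *
plan([.3885,.0556,-0.01],-38.5)
p,d,m=snap("side","s9"); 
c=p[150:300,200:360,::-1]; cv2.imwrite("pics/s9c.png",cv2.resize(c,None,fx=4,fy=4,interpolation=cv2.INTER_CUBIC))
E
```

```text
time: 11.03
tool_pos: [0.3882, 0.0559, -0.0044]
tcp_rot: [134.1, 90.0, 95.5]
wrist_force: [-0.2, 0.5, 0.4]
width: 0.0002
t 11.0333 pos [ 0.3882  0.0559 -0.0044] axes x,y,z [[-0.0, 0.0, -1.0], [0.625, 0.781, 0.0], [0.781, -0.625, -0.0]] F [-0.2  0.5  0.4] w 0.0002 q7 [-25.6  33.1  15.6 136.7 -37.7  13.9 -14.3]
shift [ 0.0056 -0.0001  0.0004] rot [-0.17 -0.01 -0.01]
shift [ 0.0056 -0.0001  0.0004] rot [ 1.7983e+02 -1.0000e-02  1.0000e-02]
```

View pics/s9c.png

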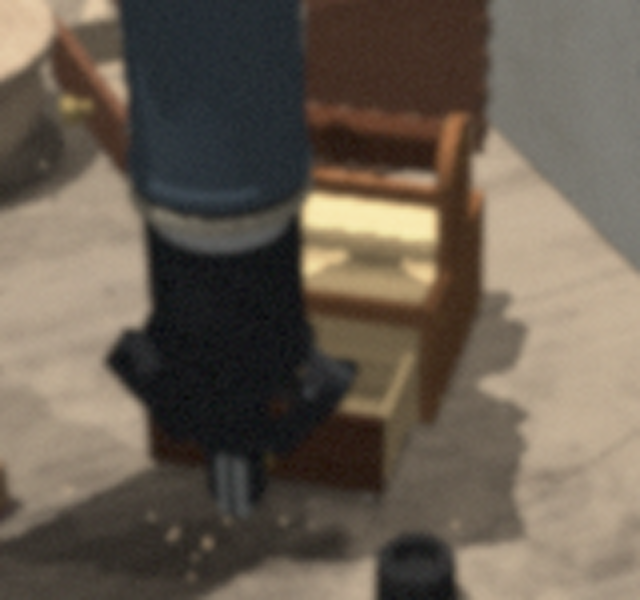

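```bash
python3 -m jog '[[0.004,0.004,0,0,0,0,255],[0.004,0.01,0,0,0,0,255],[0.004,0.018,0,0,0,0,255],[0.004,0.026,0,0,0,0,255],[0.004,0.034,0,0,0,0,255],[0.004,0.042,0,0,0,0,255],[0.004,0.05,0,0,0,0,255],[0.004,0.056,0,0,0,0,255]]'
python3 -m jog '[[0,0.004,0,0,0,0,255],[0,0.008,0,0,0,0,255],[0,0.012,0,0,0,0,255],[0,0.015,0,0,0,0,255],[0,0.018,0,0,0,0,255],[0,0.021,0,0,0,0,255],[0,0.023,0,0,0,0,255],[0,0.023,0,0,0,0,255]]'
python3 - <<'E'
from h import *
plan([.3885,.0556,-0.01],-38.5)
snap("wrist","w10")
P,ok,p=cloud("w10")
c=np.array([.5018,.198]);ux=np.array([np.cos(np.radians(51.5)),np.sin(np.radians(51.5))])
s=bot.read_state();print("tool X",(s["tool_pos"][:2]-c)@ux)
E
```

```text
time: 11.75
tool_pos: [0.4238, 0.1006, -0.0087]
tcp_rot: [50.3, 90.0, 11.7]
wrist_force: [-0.7, -1.6, -0.3]
width: 0.0001
time: 12.42
tool_pos: [0.4378, 0.1179, -0.0087]
tcp_rot: [69.2, 90.0, 30.6]
wrist_force: [0.1, 0.3, -1.2]
width: -0.0
t 12.4167 pos [ 0.4378  0.1179 -0.0087] axes x,y,z [[0.0, 0.0, -1.0], [0.625, 0.781, 0.0], [0.781, -0.625, 0.0]] F [ 0.1  0.3 -1.2] w -0.0 q7 [-35.   36.6  21.  128.4 -37.1  20.8 -21.3]
shift [ 0.0013 -0.0794  0.0004] rot [-0.16  0.01 -0.02]
shift [ 0.0013 -0.0794  0.0004] rot [ 1.7984e+02 -3.0000e-02 -1.0000e-02]
tool X -0.10280564441928078
```

View pics/w10.png

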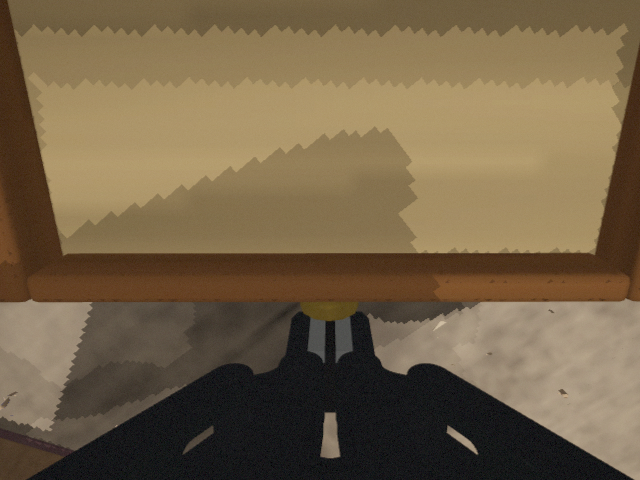

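```bash
python3 -m jog '[[0,0.002,0,0,0,0,255],[0,0.003,0,0,0,0,255],[0,0.004,0,0,0,0,255],[0,0.005,0,0,0,0,255],[0,0.006,0,0,0,0,255],[0,0.006,0,0,0,0,255]]'; python3 -m jog '[[0,0.001,0,0,0,0,255],[0,0.001,0,0,0,0,255],[0,0.002,0,0,0,0,255],[0,0.002,0,0,0,0,255]]';  python3 -m jog '[[0,0.001,0,0,0,0,255],[0,0.001,0,0,0,0,255],[0,0.002,0,0,0,0,255],[0,0.002,0,0,0,0,255]]'
python3 - <<'E'
from h import *
snap("wrist","w11"); snap("side","s11")
P,ok,p=cloud("w11")
c=np.array([.5018,.198]);ux=np.array([np.cos(np.radians(51.5)),np.sin(np.radians(51.5))])
s=bot.read_state();print("tool X",(s["tool_pos"][:2]-c)@ux,s["time"])
def rep(tag):
    P,ok,p=cloud(tag); Q=P.reshape(-1,3); D=Q[:,:2]-c; X=D@ux; Y=D@[-ux[1],ux[0]]
    k=(abs(Y)<.06)&(X<-.03)&(X>-.09)&(abs(Q[:,2]-.078)<.003); print(tag,"lip",k.sum(),np.percentile(X[k],[1,50,99]).round(4))
    k=(abs(Y)<.06)&(abs(X)<.03)&(abs(Q[:,2]-.153)<.002); 
    if k.sum()>20:print(tag,"rail",k.sum(),np.percentile(X[k],[1,50,99]).round(4))
rep("w10");rep("w11");rep("w8")
E
```

```text
time: 12.97
tool_pos: [0.4414, 0.1223, -0.0087]
tcp_rot: [46.2, 90.0, 7.5]
wrist_force: [0.4, -0.2, -0.5]
width: 0.0002
time: 13.3
tool_pos: [0.442, 0.1234, -0.0087]
tcp_rot: [-109.9, 90.0, -148.6]
wrist_force: [-1.7, -2.3, 1.3]
width: -0.0001
time: 13.63
tool_pos: [0.4428, 0.1246, -0.0088]
tcp_rot: [-116.7, 89.9, -155.4]
wrist_force: [-2.3, -4.3, 3.3]
width: -0.0001
tool X -0.09417647539867945 13.7333
w10 lip 17289 [-0.0646 -0.0604 -0.0577]
w11 lip 20213 [-0.0861 -0.0595 -0.056 ]
w8 lip 3194 [-0.0651 -0.0632 -0.0612]
```

```bash
python3 -m jog '[[0,0.001,0,0,0,0,255],[0,0.002,0,0,0,0,255],[0,0.002,0,0,0,0,255]]'
python3 - <<'E'
from h import *
p,d,m=load("s11"); c=p[150:300,200:360,::-1]; cv2.imwrite("pics/s11c.png",cv2.resize(c,None,fx=4,fy=4,interpolation=cv2.INTER_CUBIC))
E
```

```text
time: 13.98
tool_pos: [0.4439, 0.1262, -0.0088]
tcp_rot: [-119.9, 89.9, -158.6]
wrist_force: [-3.3, -4.4, 4.0]
width: 0.0002
```

View pics/s11c.png

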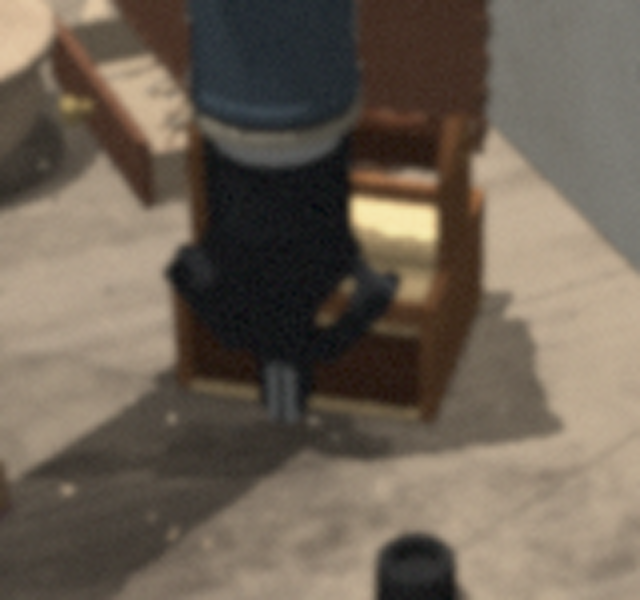

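View pics/w11.png

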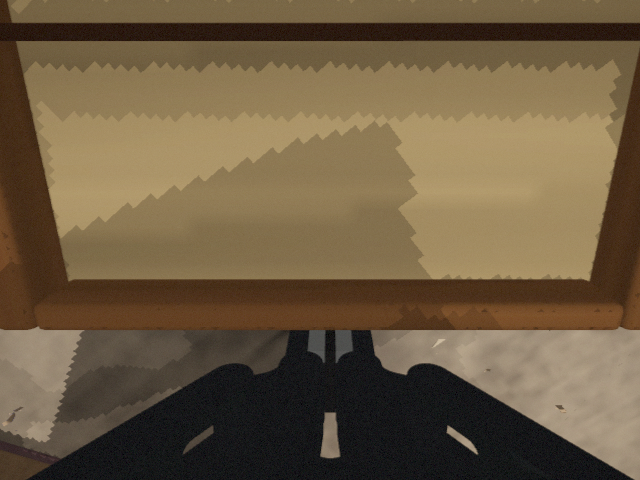

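```bash
python3 -m jog '[[0,-0.01,0,0,0,0,255],[0,-0.03,0,0,0,0,255],[-0.03,-0.04,0,0,0,0,200],[-0.07,-0.04,0,-5,0,0,100],[-0.11,-0.04,0,-12,0,0,40],[-0.15,-0.04,0,-19,0,0,40],[-0.18,-0.04,0,-26,0,0,40],[-0.2,-0.04,0,-33,0,0,40]]'
python3 - <<'E'
from h import *
plan([.503,.1995,0.2],51.5)
E
```

```text
time: 14.65
tool_pos: [0.4208, 0.0954, 0.1944]
tcp_rot: [27.9, 89.7, 22.6]
wrist_force: [1.3, -0.0, -0.5]
width: 0.0714
t 14.65 pos [0.4208 0.0954 0.1944] axes x,y,z [[0.004, 0.002, -1.0], [0.093, 0.996, 0.002], [0.996, -0.093, 0.004]] F [ 1.3 -0.  -0.5] w 0.0714 q7 [-44.5  14.9  32.5 118.8 -10.7  48.8 -11.2]
shift [-0.0051  0.1113  0.0722] rot [-56.84   0.26   0.  ]
shift [-0.0051  0.1113  0.0722] rot [123.16   0.    -0.31]
```

```bash
python3 -m jog '[[0,0,0,0,0,0,40],[0,0,0,0,0,0,40]]'; python3 - <<'E'
from h import *
snap("wrist","w12")
P,ok,p=cloud("w12"); Q=P.reshape(-1,3)
for lo,hi,n in((.1505,.156,"rail"),(.061,.067,"tray"),(.074,.081,"lips")):
    k=(Q[:,2]>lo)&(Q[:,2]<hi)&(abs(Q[:,0]-.503)<.12)&(abs(Q[:,1]-.2)<.12)
    r=cv2.minAreaRect((Q[k,:2]*1000).astype(np.float32)); print(n,k.sum(),np.round(r[0],1),np.round(r[1],1),round(r[2],2))
plan([.503,.1995,0.2],51.5)
E
```

```text
time: 14.82
tool_pos: [0.4204, 0.096, 0.1921]
tcp_rot: [49.4, 89.8, 43.7]
wrist_force: [-0.3, -0.1, -0.9]
width: 0.0718
rail 9614 [521.5 188.7] [ 38.2 107.3] 49.35
tray 21204 [501.7 199.1] [124.3 134.4] 51.32
lips 5234 [503.8 201.2] [130.2 150.3] 51.38
t 14.8667 pos [0.4196 0.0958 0.1911] axes x,y,z [[0.0, 0.001, -1.0], [0.101, 0.995, 0.001], [0.995, -0.101, 0.0]] F [-1.7  0.2  0. ] w 0.072 q7 [-44.4  15.2  32.4 119.  -10.9  48.5 -11.4]
shift [-0.0088  0.1116  0.0725] rot [-5.727e+01  5.000e-02 -6.000e-02]
shift [-0.0088  0.1116  0.0725] rot [ 1.2273e+02 -7.0000e-02 -6.0000e-02]
```

View pics/w12.png

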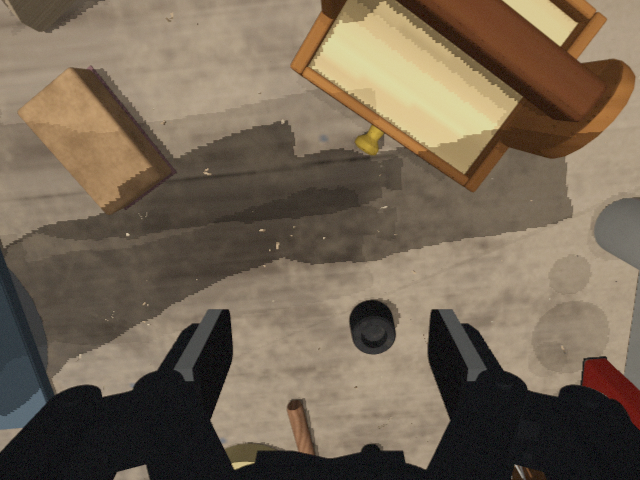

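```bash
python3 -m jog '[[0,0.016,0.01,-7.1,0,0,40],[0,0.032,0.02,-14.2,0,0,40],[0,0.05,0.032,-21.3,0,0,40],[0,0.07,0.045,-28.5,0,0,40],[0,0.09,0.058,-35.6,0,0,40],[0,0.105,0.067,-42.8,0,0,40],[0,0.112,0.072,-50,0,0,40],[0,0.1134,0.0731,-57.1,0,0,40]]'
python3 -m jog '[[0,0,0,0,0,0,40],[0,0,0,0,0,0,40],[0,0,0,0,0,0,40]]'
python3 - <<'E'
from h import *
snap("wrist","w13");snap("side","s13")
plan([.5038,.2012,0.093],51.4)
P,ok,p=cloud("w13"); Q=P.reshape(-1,3)
k=(Q[:,2]>.148)&(Q[:,2]<.156)&(abs(Q[:,0]-.503)<.12)&(abs(Q[:,1]-.2)<.12)
if k.sum()>50:
    r=cv2.minAreaRect((Q[k,:2]*1000).astype(np.float32)); print(k.sum(),r)
p=load("s13")[0]; c=p[100:250,200:360,::-1]; cv2.imwrite("pics/s13c.png",cv2.resize(c,None,fx=4,fy=4,interpolation=cv2.INTER_CUBIC))
E
```

```text
time: 15.53
tool_pos: [0.5039, 0.2027, 0.1888]
tcp_rot: [141.9, 89.8, -166.4]
wrist_force: [-0.3, -0.5, -0.2]
width: 0.072
time: 15.78
tool_pos: [0.5033, 0.2005, 0.1903]
tcp_rot: [152.2, 89.9, -156.8]
wrist_force: [0.0, -0.0, -0.3]
width: 0.0721
t 15.8833 pos [0.5035 0.2008 0.1909] axes x,y,z [[-0.001, -0.0, -1.0], [-0.779, 0.627, 0.0], [0.627, 0.779, -0.001]] F [ 0.5 -0.1 -0.1] w 0.0719 q7 [-37.4  23.2  15.4 104.1  -7.4  53.8  32.4]
shift [ 0.0979 -0.      0.0006] rot [-0.2  -0.04 -0.02]
shift [ 0.0979 -0.      0.0006] rot [ 1.798e+02 -3.000e-02  7.000e-02]
11304 ((503.71417236328125, 201.1345977783203), (42.87291717529297, 150.21368408203125), 51.32313537597656)
```

View pics/w13.png

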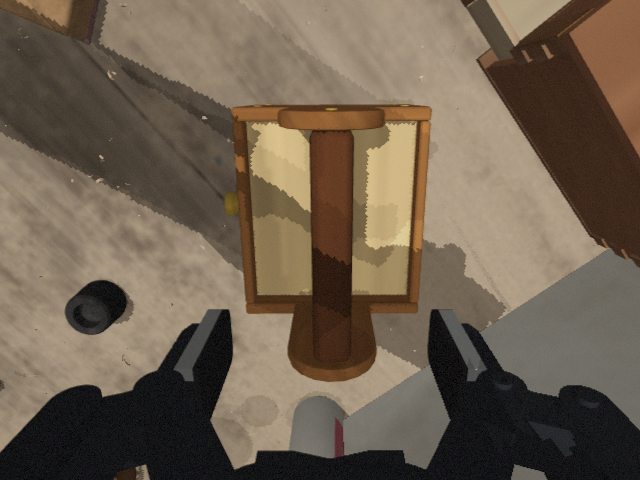

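View pics/s13c.png

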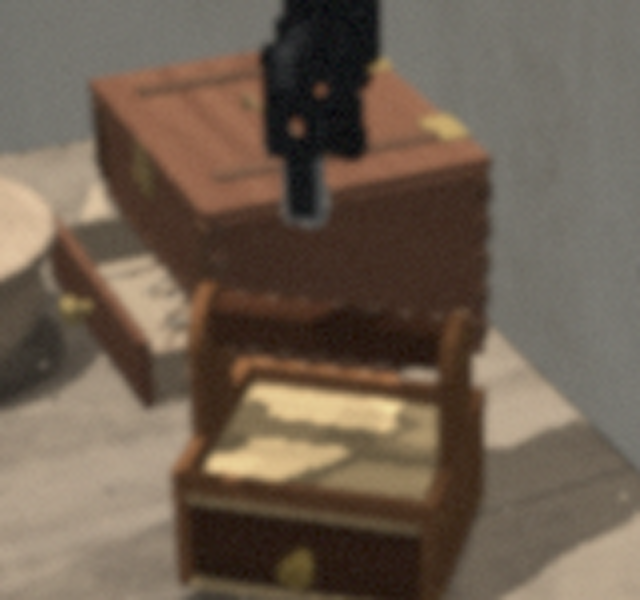

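```bash
python3 - <<'E'
from h import *
c=np.array([.5037,.2011]);ux=np.array([np.cos(np.radians(51.4)),np.sin(np.radians(51.4))])
for t in("s13",):
    P,ok,p=cloud(t);Q=P.reshape(-1,3);D=Q[:,:2]-c;X=D@ux;Y=D@[-ux[1],ux[0]]
    for n,k in dict(panel=(abs(Y)<.05)&(abs(Y)>.018)&(Q[:,2]>.015)&(Q[:,2]<.045)&(X<-.04)&(X>-.1), endb=(abs(abs(Y)-.0705)<.003)&(Q[:,2]>.015)&(Q[:,2]<.07)&(X<-.04)&(X>-.1), lip=(abs(Y)<.06)&(Q[:,2]>.066)&(Q[:,2]<.074)&(X<-.04)&(X>-.1), knob=(abs(Y)<.008)&(abs(Q[:,2]-.032)<.008)&(X<-.05)&(X>-.12)).items():
        print(n,k.sum(),np.percentile(X[k],[2,50,98]).round(4))
E
python3 -m jog '[[0.02,0,0,-0.2,0,0,40],[0.045,0,0,-0.2,0,0,40],[0.07,0,0,-0.2,0,0,40],[0.085,0,0,-0.2,0,0,40],[0.095,0,0,-0.2,0,0,40],[0.098,0,0,-0.2,0,0,40],[0.098,0,0,-0.2,0,0,40],[0.098,0,0,-0.2,0,0,40]]'
```

```text
panel 305 [-0.0684 -0.064  -0.0603]
endb 88 [-0.0676 -0.0643 -0.0591]
lip 166 [-0.0677 -0.0642 -0.0601]
knob 67 [-0.0859 -0.0814 -0.0605]
time: 16.55
tool_pos: [0.5044, 0.2013, 0.094]
tcp_rot: [-30.4, 89.9, 21.2]
wrist_force: [-0.2, 0.3, 0.7]
width: 0.0716
```

Drawer panel is flush with the caddy front. Close on the rail.

```bash
python3 -m jog '[[0,0,0,0,0,0,140],[0,0,0,0,0,0,150],[0,0,0,0,0,0,165],[0,0,0,0,0,0,180],[0,0,0,0,0,0,200],[0,0,0,0,0,0,255],[0,0,0,0,0,0,255],[0,0,0,0,0,0,255]]'; python3 -m jog '[[0,0,0,0,0,0,255],[0,0,0,0,0,0,255],[0,0,0,0,0,0,255]]'
python3 - <<'E'
from h import *
snap("side","s14"); snap("scene","c14")
for t,b in(("s14",(130,280,220,360)),("c14",(150,310,170,300))):
    p=load(t)[0]; c=p[b[0]:b[1],b[2]:b[3],::-1]; cv2.imwrite(f"pics/{t}c.png",cv2.resize(c,None,fx=3.7,fy=3.7,interpolation=cv2.INTER_CUBIC))
plan([.5038,.2012,0.093],51.4)
E
```

```text
time: 17.22
tool_pos: [0.5039, 0.2012, 0.0938]
tcp_rot: [-3.3, 90.0, 48.3]
wrist_force: [-3.3, -0.8, 5.9]
width: 0.0209
time: 17.47
tool_pos: [0.5039, 0.2012, 0.0938]
tcp_rot: [-5.1, 90.0, 46.5]
wrist_force: [-1.9, -0.7, 5.0]
width: 0.0214
t 17.5667 pos [0.5039 0.2012 0.0938] axes x,y,z [[0.0, 0.0, -1.0], [-0.784, 0.621, -0.0], [0.621, 0.784, 0.0]] F [-2.4 -0.3  5.1] w 0.0211 q7 [-35.5  29.9  13.1 110.7 -10.   40.4  35.1]
shift [ 0.0008  0.0001 -0.    ] rot [0.19 0.02 0.  ]
shift [ 0.0008  0.0001 -0.    ] rot [-1.7981e+02 -0.0000e+00  3.0000e-02]
```

View pics/s14c.png

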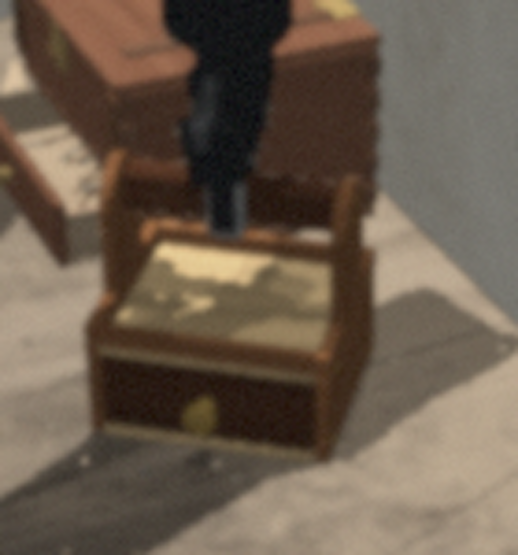

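View pics/c14c.png

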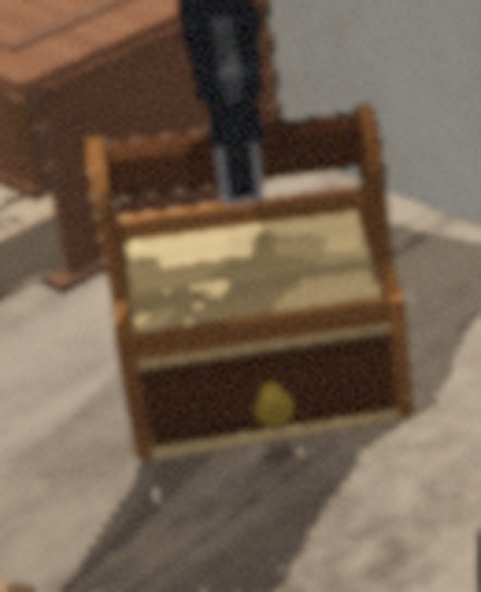

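```bash
python3 -m jog '[[-0.002,0,0,0,0,0,255],[-0.005,0,0,0,0,0,255],[-0.009,0,0,0,0,0,255],[-0.014,0,0,0,0,0,255],[-0.019,0,0,0,0,0,255],[-0.024,0,0,0,0,0,255],[-0.028,0,0,0,0,0,255],[-0.03,0,0,0,0,0,255]]'
python3 - <<'E'
from h import *
snap("scene","c15")
plan([.5038,.2012,0.193],51.4)
p=load("c15")[0]; c=p[150:310,170:300,::-1]; cv2.imwrite("pics/c15c.png",cv2.resize(c,None,fx=3.7,fy=3.7,interpolation=cv2.INTER_CUBIC))
E
```

```text
time: 18.23
tool_pos: [0.5042, 0.2014, 0.1241]
tcp_rot: [-24.7, 89.9, 26.9]
wrist_force: [-0.4, -0.5, -7.9]
width: 0.0211
t 18.2833 pos [0.5042 0.2014 0.1242] axes x,y,z [[0.001, 0.0, -1.0], [-0.784, 0.621, -0.0], [0.621, 0.784, 0.001]] F [-0.6 -0.5 -7. ] w 0.0213 q7 [-36.2  27.6  13.9 108.8  -9.2  44.5  34.4]
shift [-0.0688  0.0002 -0.0003] rot [0.21 0.05 0.02]
shift [-0.0688  0.0002 -0.0003] rot [-1.7979e+02 -4.0000e-02  9.0000e-02]
```

View pics/c15c.png

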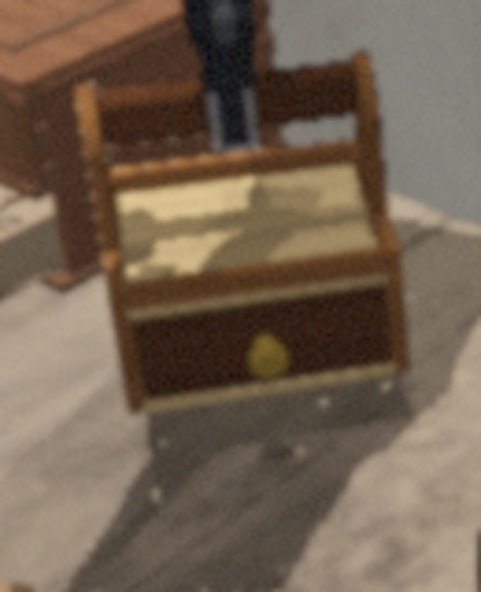

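Airborne and level (~8 N). Raise the rest.

```bash
python3 -m jog '[[-0.003,0,0,0,0,0,255],[-0.009,0,0,0,0,0,255],[-0.018,0,0,0,0,0,255],[-0.028,0,0,0,0,0,255],[-0.038,0,0,0,0,0,255],[-0.048,0,0,0,0,0,255],[-0.057,0,0,0,0,0,255],[-0.063,0,0,0,0,0,255]]'
python3 -m jog '[[-0.004,0,0,0,0,0,255],[-0.006,0,0,0,0,0,255],[-0.007,0,0,0,0,0,255],[-0.007,0,0,0,0,0,255],[-0.007,0,0,0,0,0,255],[-0.007,0,0,0,0,0,255],[-0.007,0,0,0,0,0,255],[-0.007,0,0,0,0,0,255]]'
python3 - <<'E'
from h import *
snap("scene","c16");snap("side","s16");snap("wrist","w16")
plan([.5038,.2012,0.193],51.4)
c=np.array([.5037,.2011]);ux=np.array([np.cos(np.radians(51.4)),np.sin(np.radians(51.4))])
for t in("c16","s16","w16"):
    P,ok,p=cloud(t);Q=P.reshape(-1,3);D=Q[:,:2]-c;X=D@ux;Y=D@[-ux[1],ux[0]]
    k=(abs(Y)<.06)&(abs(X)<.052)&(abs(Q[:,2]-.165)<.02)
    if k.sum()>100:
        A=np.c_[X[k],Y[k],np.ones(k.sum())]; z=Q[k,2]
        for _ in range(5):
            s=np.linalg.lstsq(A,z,rcond=None)[0]; g=abs(A@s-z)<.005; A,z=A[g],z[g]
        print(t,len(z),"tilt deg x,y",np.degrees(s[:2]).round(2),"trayfloor z",s[2].round(4))
    if t!="w16":
        for n,k in dict(panel=(abs(Y)<.05)&(abs(Y)>.018)&(Q[:,2]>.115)&(Q[:,2]<.145)&(X<-.04)&(X>-.1), lip=(abs(Y)<.06)&(Q[:,2]>.166)&(Q[:,2]<.174)&(X<-.04)&(X>-.1)).items(): print(t,n,k.sum(),np.percentile(X[k],[2,50,98]).round(4))
E
```

```text
time: 18.95
tool_pos: [0.5043, 0.2014, 0.1879]
tcp_rot: [-23.9, 89.9, 27.7]
wrist_force: [0.1, 0.6, -7.3]
width: 0.0213
time: 19.62
tool_pos: [0.5038, 0.2012, 0.193]
tcp_rot: [159.9, 90.0, -148.5]
wrist_force: [-0.4, 0.5, -7.1]
width: 0.0215
t 19.7667 pos [0.5039 0.2012 0.1932] axes x,y,z [[-0.0, -0.0, -1.0], [-0.784, 0.621, 0.0], [0.621, 0.784, -0.0]] F [ 0.2 -0.3 -7. ] w 0.0213 q7 [-37.4  23.   15.4 103.8  -7.4  54.1  32.7]
shift [ 0.0002  0.     -0.0001] rot [ 0.21 -0.01 -0.  ]
shift [ 0.0002  0.     -0.0001] rot [-1.7979e+02  1.0000e-02 -2.0000e-02]
c16 1205 tilt deg x,y [-0.09 -0.07] trayfloor z 0.1632
c16 panel 487 [-0.0678 -0.0647 -0.0619]
c16 lip 261 [-0.0673 -0.0647 -0.0618]
s16 1014 tilt deg x,y [-0.21  0.03] trayfloor z 0.1638
s16 panel 346 [-0.0685 -0.0643 -0.0605]
s16 lip 186 [-0.068  -0.0642 -0.061 ]
w16 22775 tilt deg x,y [-0.05  0.03] trayfloor z 0.1633
```

View pics/c16.png

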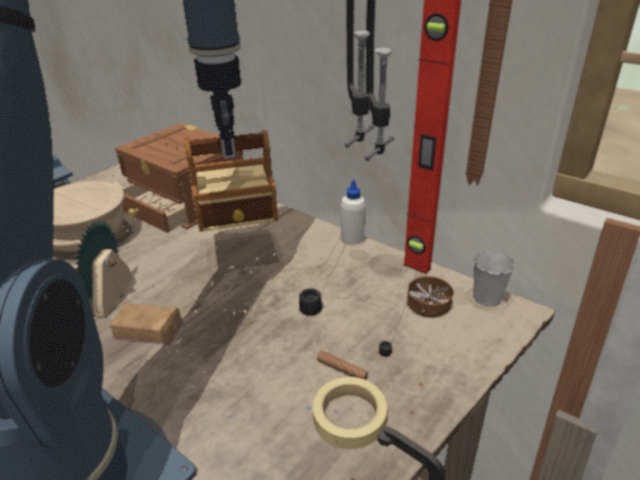

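View pics/s16.png

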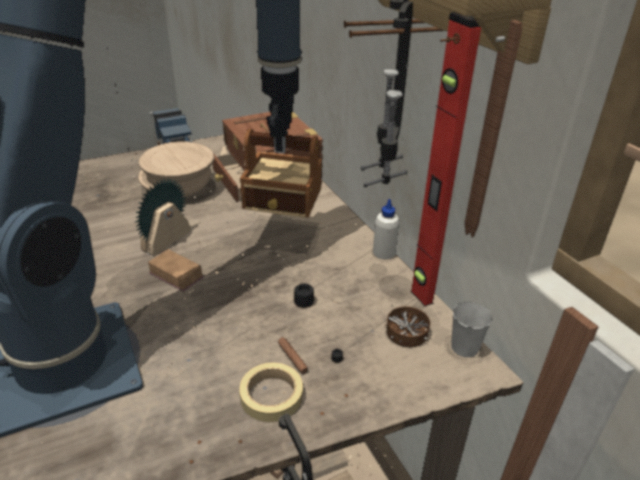

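The caddy is about 99 mm up and level to 0.2°. The drawer is flush, the middle stop is no longer on the bench, and the other items are where they were. Handing in.

```bash
python3 -c "
from cell import bot
s=bot.read_state();print(s['time'],abs(s['qd']).max());print(bot.sign_off())"
```

```text
19.7667 0.1191054129561001
the job is handed in; nothing more can be done
None
```

I put the middle-sized stop upright in the open drawer and pushed the drawer shut by its knob. I then lifted the caddy by the centre of its hand rail and handed in at 19.8 s, still holding it.

**Last checks:**
- **Height and level:** The underside is about 99 mm above the bench, tilted no more than about 0.2° in any of the three cameras.
- **Stillness:** Joint speeds were about 0.1°/s. The load read about 7 N, and the grip held the 21 mm rail.
- **Drawer:** Its front is flush with the caddy face to within a millimetre in both fixed cameras.
- **Other things:** The bottle, tin, dowel and the two look-alike stops look unmoved in the pictures; I did not measure them.

**What disagreed or went wrong:**
- **Missed grasp:** The first grasp closed above the stop without touching it. The cameras showed the fingertips about 25–30 mm higher than the reported TCP, and I corrected for that from then on.
- **Gripping the stop:** The successful grasp read about 10 N upward on the wrist, probably the fingertips touching the bench. The opening read 29 mm on the 33 mm stop.
- **Shutting the drawer:** At the end of the push the caddy slid about 3 mm on the bench, at roughly 7 N or less.

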